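# Fill the last pocket and roll the carton into the packing bay

## Robot

A 7-joint arm with a two-finger parallel gripper is mounted at the origin on the work surface. World frame = base frame: x ahead of the robot, y to its left, z up, the work surface at z = 0. Lengths are in m, angles in rad, forces in N, time in s.
With the tool pointing down it reaches from about 0.4 to 0.9 m from the base axis. Payload 5.5 kg.
Tool frame: the origin (TCP) lies between the finger pads; the fingertips stand 19 mm ahead of it and the grasp point (between the pads) is the TCP (arm.tip_extent is the z of the fingertips in the tool frame, in m); z points along the fingers, x is the direction in which the jaws open and shut, and the axes are right-handed (so a half turn about z gives the same grasp; the last joint's range is limited). The gripper opens to 85 mm and grips with 20 to 120 N. Pads are 22 mm wide; open, the fingers measure 114 mm over their backs; the gripper's body (76 mm by 85 mm) begins 54 mm behind the grasp point. The pads swing forward as they close: fully open they stand 13 mm farther back than shut.
Start: joints at [-0.915, 0.501, -0.427, 1.55, 0.221, 1.138, -0.21], TCP at [0.249, 0.601, 0.25] pointing down, gripper open.
Joint ranges: [-2.88, 2.88], [-0.31, 2.03], [-1.54, 1.56], [0.2, 2.42], [-1.41, 4.55], [0.19, 2.02], [-2.57, 2.57]. Speed limits (rad/s): [2.57, 2.57, 3.14, 3.14, 3.14, 3.14, 3.14].

## Interface

Orientations are given as a unit quaternion [w, x, y, z].
In Python, from rig import arm, cams, order gives the robot as it stands. The module is installed in compiled form; this text tells all that it offers.
- The arm moves only by the shell command python3 -m jog 'ROWS'. ROWS is JSON, a list of rows, each an object of numbers: "tx", "ty", "tz": the shift along the tool's x, y, z in units of 25 mm (1.0 is 25 mm); "twist": the turn about the tool's z in units of 10 degrees (1.0 is 10 degrees); "hand": the gripper command: -1 is fully open, 1 is shut, values between are in proportion. In form: [{"tx": .., "ty": .., "tz": .., "twist": .., "hand": ..}, ...]. A call has 1 to 5 rows; each row shifts and turns the pose as measured when the row begins, along the tool's axes as they then stand; what a row does not reach is not made up. A row lasts 1/8 s, in which the tool goes at most 62.5 mm and 10.7 degrees, less where a joint would pass 70% of its speed; a pose out of reach is approached as far as the arm can. A call is refused whole if a number of a shift passes 1 or a number of a turn 1, either way. A call with a gripper value outside its range is refused whole. The fingers move at their own pace and stop on an object; the grip force is fixed at half the most. Time passes only in rows, so rows that do not move let the fingers close. It gives the time, the measured TCP pose, the force and the opening at its end, in the units of the state.
- arm.sense(): the state, without advancing time (a new reading comes with each control period).
- cams.get_image(name): name is "side" or "top"; returns a dict with "color" (480x640x3 uint8, red, green, blue), "fx", "fy", "cx", "cy" (pixels), "R" (3x3) and "t" (3): a world point X has camera coordinates R X + t. Camera axes: x right, y down, z forward; pixel columns grow to the right and rows downward; lengths in m; the calibration is good to about 2 mm. A picture is of the moment at which its call begins. There is no depth.
- order.hand_in(): hands the job in, once; it reports no verdict.
Trained networks look in a picture, given as the dict that the camera call returned (one of the last four; its "shot" number tells which), for a name from the list of things; names that differ only in an ending like _2 or _b are one class to them, and where a whole thing is asked for, a point or a joint stands for the part that bears it (a point fixed in the world has none). Each returns a list of dicts, best first, with "confidence" (0 to 1); they miss things now and then, are a little off and sometimes report something else, mostly with a low value. They report only what shows in the picture. A call takes as long as a camera call. They do not tell look-alikes from the thing itself.
- cams.spot_in(picture, name): "at" ([column, row] in pixels, amid what is visible of it).
- cams.regions_of(picture, name): "region" (480x640 bool, what is visible of it) and "at" ([column, row] in pixels, amid what is visible of it).
- cams.tip_of(picture, name): "at" ([column, row] in pixels: a listed point, or the origin of a listed thing).
The state is a dict: "t": time; "q": joint angles; "qvel": joint speeds; "joint_torque": joint torques, N m; "eef_pos": TCP position; "tcp_rot": TCP orientation; "contact_force": force on the tool from outside, world axes, zero at the start; "moment": the same for the moment, N m; "width": finger opening in m.
Only numpy, scipy, OpenCV 4.12 (cv2) and the standard library are available. Lean on these libraries where they do the work, as an engineer would, in place of code of your own. Each camera call takes 0.05 s, during which the arm holds its last target.

## Task

Stand the tall tin from the table in the empty pocket of the carton without dropping it, then push the carton along the rollers, never lifting it off them, until it is fully home against the end stop of the bay. Then swing the gate shut across the track behind it, and last set the code on the dial box, one dial at a time: as seen from the robot, the left dial to three dots and the right dial to two. Leave the short tin, the tape roll and the jar where they are.

Things in the scene. Friction and masses are not known exactly. Their poses are not given: they have to be found in the camera images.
- station: Fixed packing station; mm in its frame. Origin on the table under the track, y along the track to the bay, x to the far side, z up. Free steel rollers from y -282 to 250, tops z 65, behind a lip at y -287, top z 75. Side rails guide the carton: inner faces x -42 and 42, 10 thick, tops z 77; along the bay (y 60 to 250) walls there rise to z 120. Dial box: x -205 to -55, y 45 to 245, top z 120.
- stop_face (a point): Middle of the foot of the end stop's inner face: station x 0, y 250, z 65 mm; the stop's top is at z 120. A carton fully home touches it, with its origin 103 mm before it (station y 147). Axes as the station's.
- carton: Loose open cardboard carton on the rollers, 72 wide (x), 206 long (y), 45 mm high, walls and floor 4 mm, 0.16 kg empty. Origin at the centre of its underside, y towards the bay. Three pockets in a row, 64 mm square, at y -67, 0, 67, parted by dividers 38 mm high; two hold tins, the trailing one (y -67) is empty. About 1 N rolls it along; let go, it soon stops.
- pocket (a point): Centre of the empty pocket's floor, on the floor's upper face (4 mm above the carton's underside); axes as the carton's.
- tin: The tall plain steel tin to be packed, a ribbed cylinder 52 mm in diameter, 85 mm high, about 0.11 kg, standing on the table. Origin at the centre of its underside, z up. Seated, its origin is at the pocket point and 44 mm of it stand above the carton's walls.
- packed_tin_a: Same kind of tin, already in the carton's middle pocket. Origin at the centre of its underside.
- packed_tin_b: Same kind of tin, already in the carton's leading pocket. Origin at the centre of its underside.
- gate (a joint): Angle of the gate, a steel bar 137 mm long, 10 thick, from z 86 to 124, on the post at point gate_post. 0: shut against its stop, across the track along station +x, 10 mm behind a carton that is home. Grows as it opens, clockwise from above: bar direction in the station frame is (cos q, -sin q), so at 1.57 it lies beside the track. Starts open, stays where left; under 1 N at its knob moves it.
- gate_post (a point): Foot of the gate's hinge axis on the table (station x -62, y 29 mm); the post is 16 mm thick and 132 high. Axes as the station's.
- gate_knob (a point): Top of the black upright peg (16 mm diameter, 30 mm high) that stands on the gate bar 115 mm from the hinge, from z 124 to 154 mm; can be gripped from above or pushed.
- dial_left (a joint): Left dial (the one farther along the track, +y): angle, clockwise from above. Black disc, 44 mm wide, 6 high, with a grip bar 42 long, 12 wide, from z 126 to 156; a white line on half its top is the pointer, at 1.2 - q rad counter-clockwise from station +x. White dots around it: one at 0 rad, two at 0.8, three at 1.6, four at 2.4. Turns 0 to 2.4 with 0.03 N m; stays where left.
- dial_right (a joint): The same for the right dial, an equal dial 90 mm nearer the start of the track (-y).
- dial_left_grip (a point): On the left dial's axis at z 147, a good height to grip its bar (9 mm below the bar's top, 21 above the disc). Axes as the station's; does not turn with the dial.
- dial_right_grip (a point): The same for the right dial.
- short_tin: Bystander: short wide tin, 68 mm diameter, 45 mm high, standing on the table near the tall tin. Origin at the centre of its underside.
- tape_roll: Bystander: roll of paper tape lying flat, 80 mm diameter, 48 mm high, on the table beyond the track. Origin at the centre of its underside.
- jar: Bystander: glass jar with a steel cap, 60 mm diameter, 75 mm high, on the table beyond the track. Origin at the centre of its underside.
There are look-alikes about, which are no part of the job. What is meant by the carton is not blue, purple or yellow, and is the larger of those in its own colour.

How it is judged:
By the outcome, as a careful person would: the job done as asked, in the order asked, and still so for the second after the job is handed in, with the robot touching nothing.
It also fails if it takes over 72 s, if anything falls off the work surface, if the arm or the gripper's body presses on something with over 40 N, if the wrist force passes 120 N, or if a joint passes its speed limit or range.

## Working session

There is one attempt and no reset: what is moved stays moved. The work goes in short steps, Python scripts to look and compute and a shell command to move; the robot and the scene stay as the last step left them, time stands still between calls to the robot, and variables do not carry over. Pictures are saved under pics/ and viewed, and the job is handed in when it is done.

```bash
mkdir -p pics; ls
cat > h.py <<'E'
import numpy as np, cv2
from rig import arm,cams,order
def snap(n,fn):
    p=cams.get_image(n); cv2.imwrite('pics/'+fn,p['color'][:,:,::-1]); return p
def ray(p,uv):
    d=np.array([(uv[0]-p['cx'])/p['fx'],(uv[1]-p['cy'])/p['fy'],1.0]); R=np.array(p['R']);t=np.array(p['t'])
    return -R.T@t, R.T@d
def atz(p,uv,z):
    o,d=ray(p,uv); return o+d*(z-o[2])/d[2]
def proj(p,X):
    c=np.array(p['R'])@np.array(X)+np.array(p['t']); return [p['fx']*c[0]/c[2]+p['cx'],p['fy']*c[1]/c[2]+p['cy']]
def tri(p1,u1,p2,u2):
    o1,d1=ray(p1,u1);o2,d2=ray(p2,u2)
    A=np.array([d1,-d2]).T; s=np.linalg.lstsq(A,o2-o1,rcond=None)[0]
    a=o1+s[0]*d1;b=o2+s[1]*d2
    return (a+b)/2,np.linalg.norm(a-b)
E
python3 - <<'E'
from h import *
np.set_printoptions(precision=4,suppress=True)
P={n:snap(n,n+'0.png') for n in('top','side')}
for n,p in P.items():
    print(n,-np.array(p['R']).T@p['t'],p['fx'],np.array(p['R']).tolist())
for name in ['stop_face','carton','pocket','tin','gate_post','gate_knob','dial_left_grip','dial_right_grip','short_tin','tape_roll','jar','station']:
    for n,p in P.items():
        print(name,n,[(np.round(r['at'],1).tolist(),round(r['confidence'],2)) for r in cams.tip_of(p,name)][:5])
print(arm.sense())
E
```

```text
pics
top [ 0.2508 -0.1036  1.3374] 527.0528543496841 [[0.022696105523133895, -0.999734445746512, -0.003990586673237318], [-0.9779705626067846, -0.021373170376774185, -0.2076457711166167], [0.20750533841000754, 0.008615426626652293, -0.9781959460943339]]
side [ 0.0088 -0.729   0.7666] 447.20641667333757 [[0.7863302449087562, -0.6178055088589605, 0.0010484108245086164], [-0.39578268966432123, -0.5050457192588002, -0.7669973168274037], [0.47438466301495413, 0.6026982451292541, -0.6416494501005252]]
stop_face top [([162.1, 200.6], 0.58)]
stop_face side [([266.9, 173.1], 0.59)]
carton top [([176.2, 353.5], 0.84), ([327.0, 205.5], 0.64), ([419.0, 170.4], 0.62), ([488.1, 283.4], 0.58), ([258.2, 232.9], 0.47)]
carton side [([431.0, 421.5], 0.92), ([360.7, 241.2], 0.82), ([465.4, 293.0], 0.77), ([271.4, 342.1], 0.73), ([161.0, 243.3], 0.63)]
pocket top [([477.2, 257.2], 0.75), ([436.2, 166.2], 0.73), ([354.4, 208.5], 0.71), ([367.8, 353.6], 0.71), ([146.8, 360.8], 0.65)]
pocket side [([143.0, 231.2], 0.93), ([375.6, 249.8], 0.91), ([261.6, 353.7], 0.83), ([372.5, 346.3], 0.63), ([444.4, 392.5
[... 673 characters left out ...]

tape_roll side [([369.4, 210.0], 0.87), ([373.6, 347.5], 0.68)]
jar top [([342.2, 158.9], 0.83)]
jar side [([404.7, 241.0], 0.91)]
station top [([266.0, 210.8], 0.7)]
station side [([318.5, 226.2], 0.72)]
{'t': 1.3, 'q': array([-0.9148,  0.5009, -0.427 ,  1.5504,  0.2208,  1.1383, -0.2103]), 'qvel': array([-0.0006,  0.0009,  0.0007, -0.0015,  0.0016, -0.0003,  0.0004]), 'joint_torque': array([  0.0006, -56.9376,  -5.8101, -28.1326,   0.0128,   0.0018,
        -0.    ]), 'eef_pos': array([0.2488, 0.6005, 0.2503]), 'tcp_rot': array([-0.    ,  0.8315,  0.5555, -0.    ]), 'contact_force': array([-0.6397, -0.2657,  0.6962]), 'moment': array([0.0344, 0.0275, 0.0569]), 'width': 0.0852849838761137}
```

View pics/top0.png

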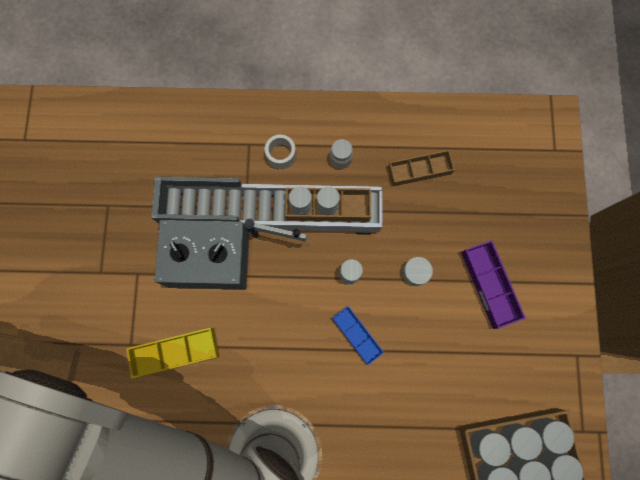

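View pics/side0.png

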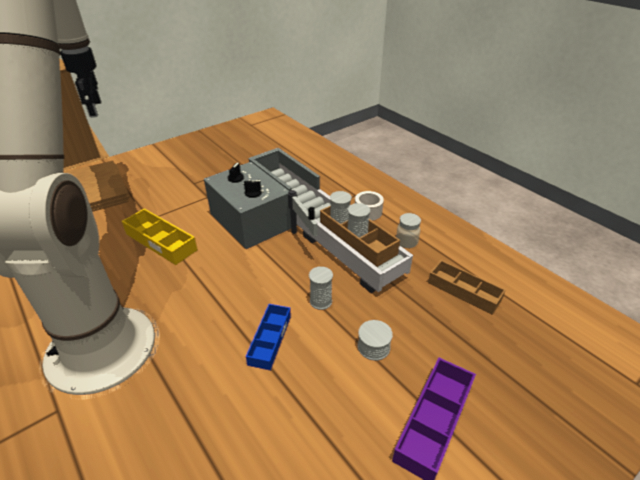

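```bash
cat > est.py <<'E'
from h import *
from scipy.optimize import least_squares
np.set_printoptions(precision=4,suppress=True)
P={n:snap(n,n+'1.png') for n in('top','side')}
T,S=P['top'],P['side']
for nm,a,b in [('tin',[350.5,276.8],[321.5,302.6]),('stop',[162.1,200.6],[266.9,173.1]),('post',[256.1,230.2],[295.4,231.9]),('knob',[295,235.1],[311.4,210.4]),('dl',[172.9,249.1],[236.1,170.8]),('dr',[215,250.7],[253.5,187]),('pocket',[354.4,208.5],[375.6,249.8]),('carton',[327,205.5],[360.7,241.2]),('short',[420,270.9],[372.4,347.7]),('tape',[282.8,155.4],[369.4,210]),('jar',[342.2,158.9],[404.7,241])]:
    print(nm,*tri(T,a,S,b))
obs=[((0,250,65),[162.1,200.6],[266.9,173.1]),((-62,29,0),[256.1,230.2],[295.4,231.9])]
dl=([172.9,249.1],[236.1,170.8]);dr=([215,250.7],[253.5,187])
def W(v,s):
    c,s_=np.cos(v[2]),np.sin(v[2]); x,y,z=np.array(s)/1000
    return [v[0]+c*x-s_*y, v[1]+s_*x+c*y, z]
def res(v):
    r=[]
    for s,a,b in obs+[((v[3],v[4],147),)+dl,((v[3],v[4]-90,147),)+dr]:
        X=W(v,s); r+=list(np.subtract(proj(T,X),a))+list(np.subtract(proj(S,X),b))
    return r
f=least_squares(res,[.55,.1,0,-130,190],loss='soft_l1',x_scale=[.1,.1,.1,100,100])
print(f.x,np.round(res(f.x),1))
v=f.x
for n,p in P.items():
    im=p['color'][:,:,::-1].copy(); im=cv2.resize(im,None,fx=3,fy=3,interpolation=cv2.INTER_CUBIC)
    def L(a,b,c):
        A=[int(3*k+1) for k in proj(p,W(v,a))];B=[int(3*k+1) for k in proj(p,W(v,b))]; cv2.line(im,A,B,c,1)
    for x in(-42,42,-52,52): L((x,-282,77),(x,60,77),(0,255,0)); L((x,60,120),(x,250,120),(0,255,0))
    L((-42,-287,75),(42,-287,75),(0,255,0)); L((-42,250,120),(42,250,120),(0,255,0))
    q=[(-205,45,120),(-55,45,120),(-55,245,120),(-205,245,120)]
    for i in range(4): L(q[i],q[(i+1)%4],(0,255,255))
    L((-62,29,0),(-62,29,132),(255,0,255))
    im=im[420:1020,420:1220] if n=='top' else im[400:1000,550:1350]
    cv2.imwrite(f'pics/ov1_{n}.png',im)
E
python3 est.py
```

```text
tin [ 0.4333 -0.183   0.0025] 0.005230801116255427
stop [0.6072 0.3019 0.0481] 0.0040124014539811665
post [ 0.5453  0.0665 -0.0022] 0.006783497793203823
knob [ 0.5087 -0.0463  0.1497] 0.008166335412075816
dl [0.4706 0.2376 0.1364] 0.0046933803323559314
dr [0.4676 0.1403 0.1361] 0.0015107166710569802
pocket [ 0.592  -0.1864  0.0795] 0.003914709149376005
carton [ 0.6061 -0.1195  0.0539] 0.005868851793050762
short [ 0.4433 -0.3538  0.0106] 0.01281880875759412
tape [0.7507 0.0002 0.0162] 0.004261026292748642
jar [ 0.742  -0.1545  0.0094] 0.006640638265293376
[   0.6073    0.0407    0.0208 -137.8282  190.2853] [ 1.9  0.9  0.8 -2.9 -1.5  1.2  0.6 -1.2  3.2  0.5 -1.3 -1.2  0.2 -1.
 -0.3 -3.2]
```

View pics/ov1_top.png

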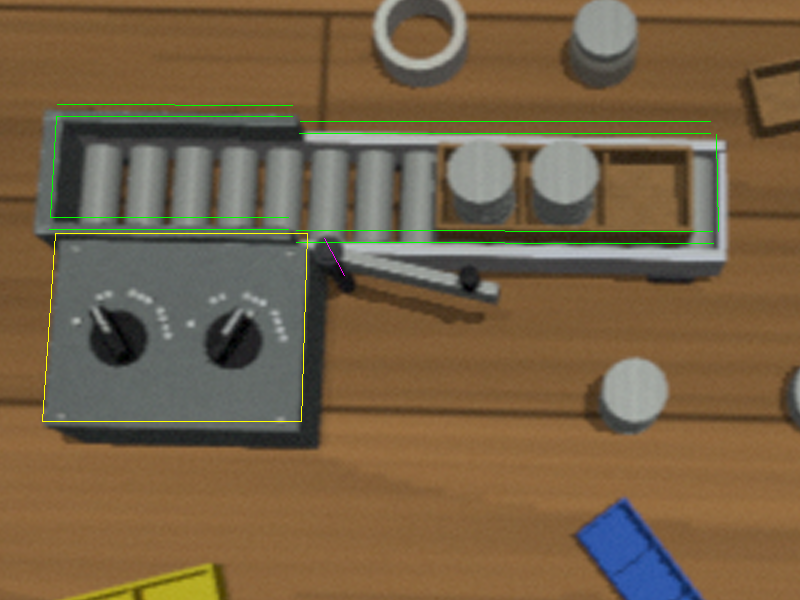

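View pics/ov1_side.png

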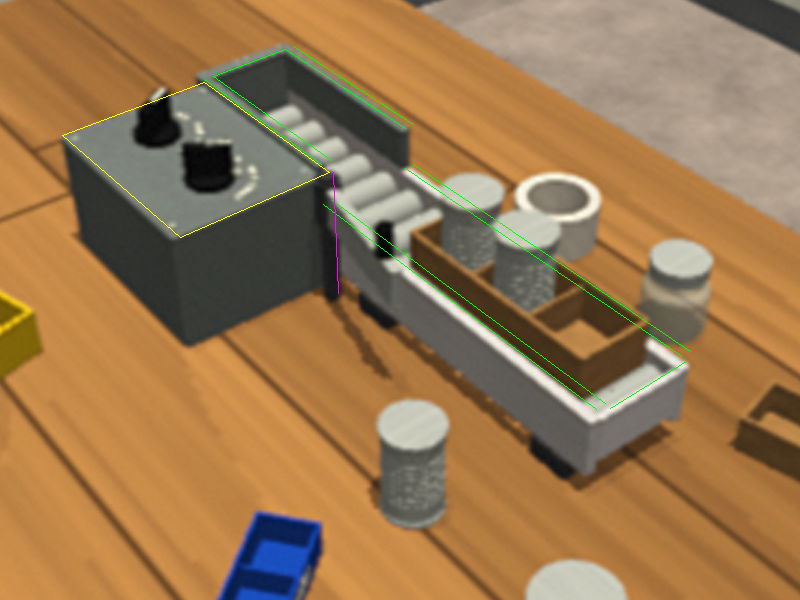

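Run:
```python
import cv2
t=cv2.imread('pics/top1.png');s=cv2.imread('pics/side1.png')
def c(im,x,y,w,h,k,f):
    o=cv2.resize(im[y:y+h,x:x+w],None,fx=k,fy=k,interpolation=cv2.INTER_CUBIC)
    for i in range(0,w,10): cv2.putText(o,str(x+i),(i*k,10),0,.35,(0,255,255),1);cv2.line(o,(i*k,12),(i*k,16),(0,255,255),1)
    for i in range(0,h,10): cv2.putText(o,str(y+i),(0,i*k+4),0,.35,(0,255,255),1)
    cv2.imwrite('pics/'+f,o)
c(t,145,170,120,90,6,'z1.png');c(t,260,175,130,90,6,'z2.png');c(t,150,230,110,65,7,'z2b.png');c(s,200,140,130,100,6,'z3.png');c(s,300,180,130,100,6,'z4.png')
```

```text
(no output)
```

View pics/z1.png

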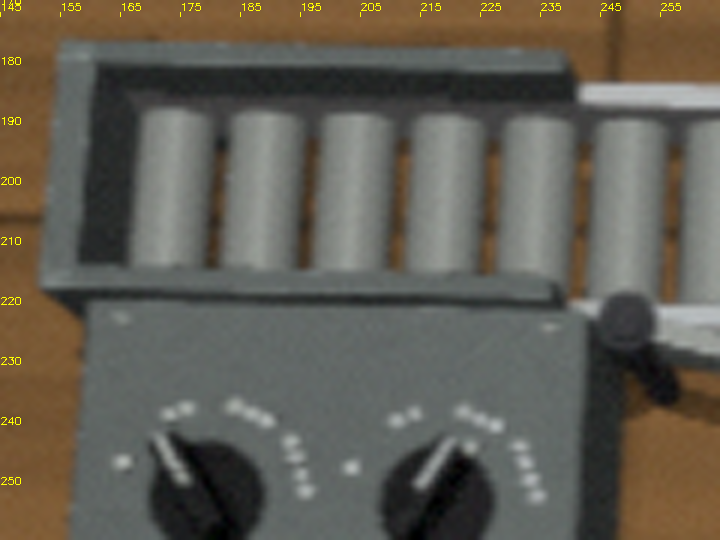

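View pics/z2.png

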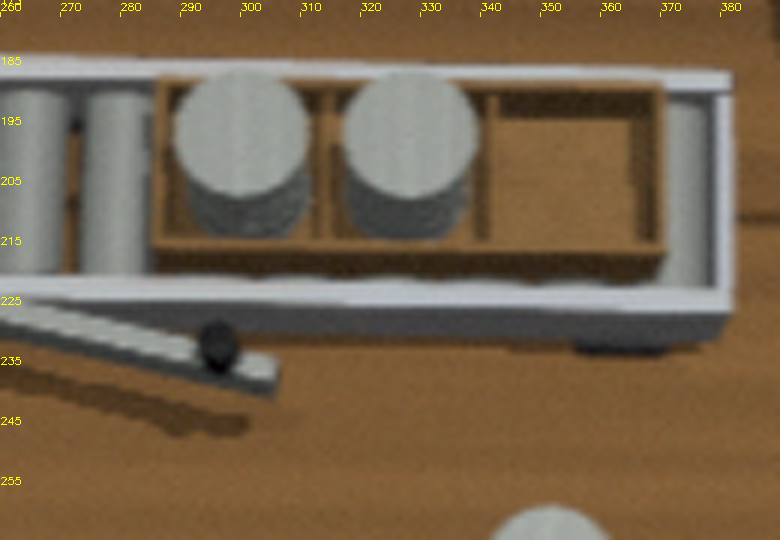

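View pics/z3.png

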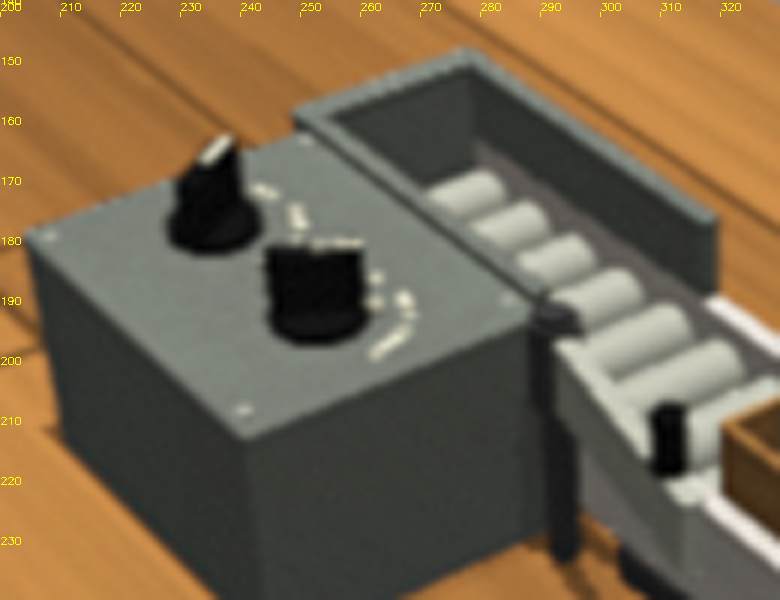

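View pics/z4.png

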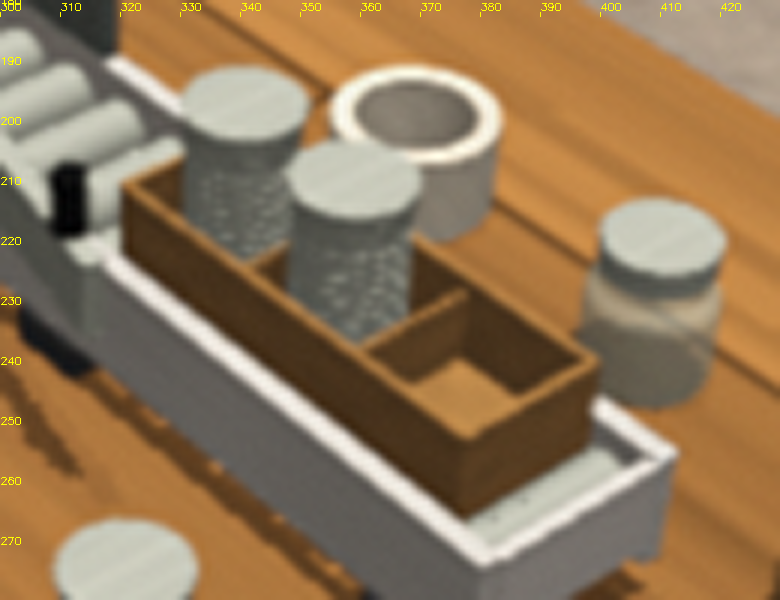

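View pics/z2b.png

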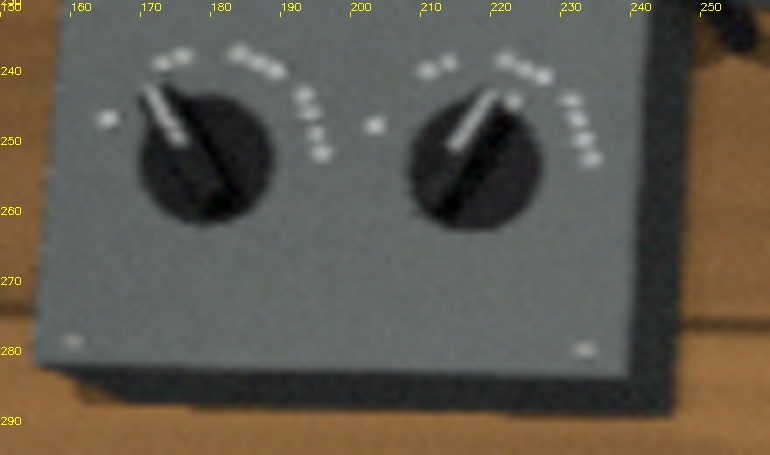

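```bash
cat > est2.py <<'E'
from h import *
from scipy.optimize import least_squares
np.set_printoptions(precision=4,suppress=True)
T,S=[cams.get_image(n) for n in('top','side')]
import pickle; pickle.dump({k:{a:T[a] if k=='top' else S[a] for a in('fx','fy','cx','cy','R','t')} for k in('top','side')},open('cal.pkl','wb'))
ot=[((-205,245,120),154.7,281.7),((-205,45,120),240,284),((-55,45,120),243,222.5),((42,250,120),161.2,181.2),((-42,250,120),158,215),((52,60,120),239.2,178.8),((-42,-287,75),379.2,223),((42,-287,75),379.7,190)]
os_=[((-205,245,120),204.2,179.2),((-205,45,120),240.5,213),((-55,45,120),288.3,193),((42,250,120),278,151.3),((-42,250,120),255.8,159.5),((52,60,120),319.2,175.8),((-42,-287,75),380.8,270.8),((42,-287,75),406.7,255.8)]
def W(v,s):
    c,s_=np.cos(v[2]),np.sin(v[2]); x,y,z=np.array(s)/1000
    return np.array([v[0]+c*x-s_*y, v[1]+s_*x+c*y, z])
def make(ott,oss):
    def res(v):
        d=v[3:6]/1000; e=v[6:9]/1000  # world shift per camera
        r=[]
        for s,a,b in ott: r+=list(np.subtract(proj(T,W(v,s)+d),(a,b)))
        for s,a,b in oss: r+=list(np.subtract(proj(S,W(v,s)+e),(a,b)))
        return np.array(r+list(v[3:9]*0.5))
    return res
res=make(ot,os_)
f=least_squares(res,[.6,.04,.02]+[0]*6,loss='soft_l1',x_scale=[.1,.1,.1]+[3]*6)
v=f.x;print(v);r=res(v);print(r[:16].reshape(-1,2));print(r[16:32].reshape(-1,2))
def toS(X):
    c,s=np.cos(v[2]),np.sin(v[2]);d=np.array(X[:2])-v[:2];return np.array([c*d[0]+s*d[1],-s*d[0]+c*d[1]])*1000
d=v[3:6]/1000;e=v[6:9]/1000
def tri2(a,b):
    o1,d1=ray(T,a);o2,d2=ray(S,b);o1=o1-d;o2=o2-e
    A=np.array([d1,-d2]).T;s=np.linalg.lstsq(A,o2-o1,rcond=None)[0];return (o1+s[0]*d1+o2+s[1]*d2)/2,np.linalg.norm(o1+s[0]*d1-o2-s[1]*d2)
for nm,a,b in [('tintop',[351.3,270.7],[321.2,274.5]),('dl z125',[179.4,252.9],[235.8,177.5]),('dr',[217.9,253.3],[253,192.5]),('knobtop',[295.8,231.2],[311.3,207.7]),
  ('c -36 -103',[370.3,216.7],[378,252.8]),('c 36 -103',[370.3,189.2],[399.5,239.7]),('c -36 103',[285.8,215.8],[320.8,210.8]),('post top',[249.3,223.3],[292.5,193])]:
    X,g=tri2(a,b);print(nm,X,g,toS(X))
for nm,a,z in [('tin',[351.3,270.7],.085),('dl',[179.4,252.9],.125),('dr',[217.9,253.3],.125),('knob',[295.8,231.2],.154),('c',[370.3,216.7],.11),('c',[370.3,189.2],.11),('c',[285.8,215.8],.11),('c',[285.8,188.3],.11)]:
    X=atz(T,a,z)-d;print(nm,X,toS(X))
print('st',W(v,(0,0,0)),W(v,(0,147,0)))
E
python3 est2.py
```

```text
[ 0.5984  0.0386  0.002  -0.7203 -1.4718 -2.3114  0.7203  1.4718 -1.2395]
[[-0.7483  0.7435]
 [-0.1717  0.1758]
 [ 0.0229 -1.1044]
 [-0.6888 -0.341 ]
 [-0.3692 -0.5361]
 [-0.1735 -0.4324]
 [ 1.1322  0.1536]
 [ 0.4774  0.4448]]
[[-1.9105 -0.5779]
 [-0.591   0.2005]
 [ 2.065  -1.0619]
 [-0.6633 -0.8801]
 [-2.7214 -0.3137]
 [ 0.1156  0.1897]
 [ 1.2339  1.4944]
 [ 1.5104  0.8726]]
tintop [ 0.4374 -0.1783  0.0856] 0.004027670602494528 [-161.4157 -216.6252]
dl z125 [0.4641 0.2282 0.123 ] 0.0016891442206267903 [-133.8748  189.8257]
dr [0.4644 0.1383 0.122 ] 0.0003446926277628025 [-133.7774   99.9651]
knobtop [ 0.5146 -0.0448  0.155 ] 0.0006561523985224371 [-83.8951 -83.2158]
c -36 -103 [ 0.5652 -0.2211  0.109 ] 0.00241724567401976 [ -33.6793 -259.6992]
c 36 -103 [ 0.6332 -0.2207  0.1117] 0.002163743018427952 [  34.3118 -259.4373]
c -36 103 [ 0.5631 -0.0176  0.1084] 0.0021527876190402576 [-35.3794 -56.1638]
post top [0.5378 0.0669 0.1275] 0.0014802328919710454 [-60.4637  28.4479]
tin [ 0.4353 -0.1772  0.0873] [-163.4405 -215.5317]
dl [0.4626 0.2273 0.1273] [-135.406   188.9861]
dr [0.4636 0.1372 0.1273] [-134.5558   98.8426]
knob [ 0.514  -0.0447  0.1563] [-84.4825 -83.1223]
c [ 0.5633 -0.2201  0.1123] [ -35.5598 -258.6887]
c [ 0.6321 -0.22    0.1123] [  33.2007 -258.7335]
c [ 0.5611 -0.0174  0.1123] [-37.3232 -55.9077]
c [ 0.6299 -0.015   0.1123] [ 31.4886 -53.6615]
st [0.5984 0.0386 0.    ] [0.5981 0.1856 0.    ]
```

```bash
python3 -c "
from rig import arm; print(arm.tip_extent, arm.sense()['t'])"; python3 -m jog '[{"ty":1,"twist":1,"hand":-1},{"ty":1,"twist":1,"hand":-1},{"ty":1,"twist":1,"hand":-1},{"ty":1,"twist":1,"hand":-1},{"ty":1,"twist":1,"hand":-1}]'; python3 -m jog '[{"ty":1,"twist":1,"hand":-1},{"ty":1,"twist":0.75,"hand":-1},{"ty":1,"hand":-1},{"ty":1,"hand":-1},{"ty":1,"hand":-1}]'
```

```text
0.019 1.5$[0]: bad value
$[0]: bad value
```

```bash
python3 -m jog '[{"tx":0,"ty":1,"tz":0,"twist":1,"hand":-1},{"tx":0,"ty":1,"tz":0,"twist":1,"hand":-1},{"tx":0,"ty":1,"tz":0,"twist":1,"hand":-1},{"tx":0,"ty":1,"tz":0,"twist":1,"hand":-1},{"tx":0,"ty":1,"tz":0,"twist":1,"hand":-1}]'
```

```text
t: 2.12
eef_pos: [0.3371, 0.5181, 0.25]
tcp_rot: [-0.001, 0.99, 0.141, -0.001]
contact_force: [-0.1, 0.0, 0.1]
width: 0.0854
```

```bash
python3 -m jog '[{"tx":0.5,"ty":1,"tz":0,"twist":1,"hand":-1},{"tx":0.5,"ty":1,"tz":0,"twist":0.65,"hand":-1},{"tx":0.5,"ty":1,"tz":0,"twist":0,"hand":-1},{"tx":0.5,"ty":1,"tz":0,"twist":0,"hand":-1},{"tx":0.5,"ty":1,"tz":0,"twist":0,"hand":-1}]'; python3 -m jog '[{"tx":0.5,"ty":1,"tz":0,"twist":0,"hand":-1},{"tx":0.5,"ty":1,"tz":0,"twist":0,"hand":-1},{"tx":0.3,"ty":1,"tz":0,"twist":0,"hand":-1},{"tx":0,"ty":1,"tz":0,"twist":0,"hand":-1},{"tx":0,"ty":1,"tz":0,"twist":0,"hand":-1}]'
```

```text
t: 2.75
eef_pos: [0.4092, 0.3952, 0.2501]
tcp_rot: [-0.002, 1.0, -0.008, -0.001]
contact_force: [-0.1, -0.5, -0.0]
width: 0.0853
t: 3.38
eef_pos: [0.4418, 0.2655, 0.2504]
tcp_rot: [-0.002, 1.0, -0.008, 0.0]
contact_force: [0.3, 0.5, -0.4]
width: 0.0854
```

```bash
python3 -m jog '[{"tx":0,"ty":1,"tz":0,"twist":0,"hand":-1},{"tx":0,"ty":1,"tz":0,"twist":0,"hand":-1},{"tx":0,"ty":1,"tz":0,"twist":0,"hand":-1},{"tx":0,"ty":1,"tz":0,"twist":0,"hand":-1},{"tx":0,"ty":1,"tz":0,"twist":0,"hand":-1}]'; python3 -m jog '[{"tx":0,"ty":1,"tz":0,"twist":0,"hand":-1},{"tx":0,"ty":1,"tz":0,"twist":0,"hand":-1},{"tx":0,"ty":1,"tz":0,"twist":0,"hand":-1},{"tx":0,"ty":1,"tz":0,"twist":0,"hand":-1},{"tx":0,"ty":1,"tz":0,"twist":0,"hand":-1}]'
```

```text
t: 4.0
eef_pos: [0.4398, 0.1368, 0.2508]
tcp_rot: [-0.003, 1.0, -0.008, 0.001]
contact_force: [0.7, -0.4, 0.7]
width: 0.0857
t: 4.62
eef_pos: [0.438, 0.0083, 0.2514]
tcp_rot: [-0.003, 1.0, -0.007, 0.003]
contact_force: [0.2, -0.1, -0.4]
width: 0.0853
```

```bash
python3 -m jog '[{"tx":0,"ty":1,"tz":0,"twist":-0.08,"hand":-1},{"tx":0,"ty":1,"tz":0,"twist":0,"hand":-1},{"tx":0,"ty":1,"tz":0,"twist":0,"hand":-1},{"tx":0,"ty":1,"tz":0,"twist":0,"hand":-1},{"tx":0,"ty":1,"tz":0,"twist":0,"hand":-1}]'; python3 -m jog '[{"tx":0,"ty":1,"tz":0,"twist":0,"hand":-1},{"tx":0,"ty":0.9,"tz":0,"twist":0,"hand":-1},{"tx":0,"ty":0.3,"tz":0,"twist":0,"hand":-1},{"tx":0,"ty":0,"tz":0,"twist":0,"hand":-1}]'
```

```text
t: 5.25
eef_pos: [0.4381, -0.1204, 0.2519]
tcp_rot: [-0.003, 1.0, 0.001, 0.005]
contact_force: [-0.0, 0.2, 0.2]
width: 0.0852
t: 5.75
eef_pos: [0.4382, -0.1781, 0.2522]
tcp_rot: [-0.003, 1.0, -0.0, 0.006]
contact_force: [0.4, -0.0, -0.3]
width: 0.0854
```

```bash
python3 -m jog '[{"tx":0,"ty":0,"tz":1,"twist":0,"hand":-1},{"tx":0,"ty":0,"tz":1,"twist":0,"hand":-1},{"tx":0,"ty":0,"tz":1,"twist":0,"hand":-1},{"tx":0,"ty":0,"tz":1,"twist":0,"hand":-1}]'
python3 - <<'E'
from h import *
snap('side','s2.png');snap('top','t2.png')
E
```

```text
t: 6.25
eef_pos: [0.4428, -0.1727, 0.152]
tcp_rot: [-0.004, 1.0, 0.003, 0.009]
contact_force: [1.4, -0.2, 0.2]
width: 0.0853
```

View pics/s2.png

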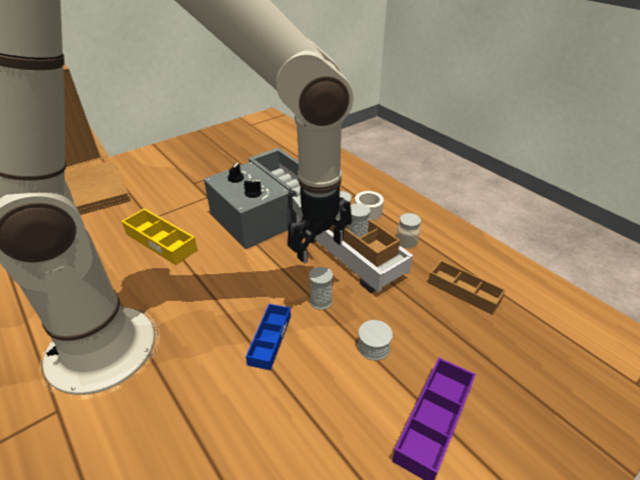

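View pics/t2.png

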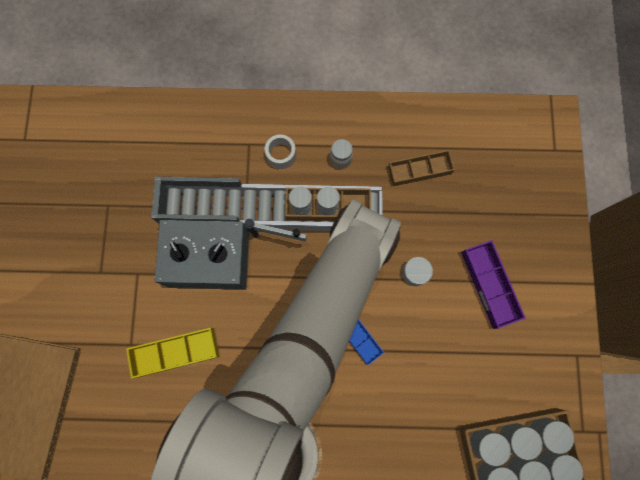

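```bash
python3 -m jog '[{"tx":-0.25,"ty":0.3,"tz":0.5,"twist":0,"hand":-1},{"tx":-0.05,"ty":0.05,"tz":1,"twist":0,"hand":-1},{"tx":-0.05,"ty":0.05,"tz":0.8,"twist":0,"hand":-1},{"tx":0,"ty":0,"tz":0.4,"twist":0,"hand":-1}]'
```

```text
t: 6.85
eef_pos: [0.4348, -0.1825, 0.0835]
tcp_rot: [-0.004, 1.0, 0.004, 0.009]
contact_force: [0.0, 0.3, -0.1]
width: 0.0855
```

```bash
python3 -m jog '[{"tx":0.08,"ty":-0.16,"tz":0.5,"twist":0,"hand":-1},{"tx":0,"ty":0,"tz":0.3,"twist":0,"hand":-1},{"tx":0,"ty":0,"tz":0,"twist":0,"hand":-1}]'
```

```text
t: 7.22
eef_pos: [0.4378, -0.1782, 0.0629]
tcp_rot: [-0.004, 1.0, 0.004, 0.01]
contact_force: [0.5, -0.5, -0.0]
width: 0.0857
```

```bash
python3 -m jog '[{"tx":0,"ty":0,"tz":0,"twist":0,"hand":1},{"tx":0,"ty":0,"tz":0,"twist":0,"hand":1},{"tx":0,"ty":0,"tz":0,"twist":0,"hand":1},{"tx":0,"ty":0,"tz":0,"twist":0,"hand":1},{"tx":0,"ty":0,"tz":0,"twist":0,"hand":1}]'
```

```text
t: 7.85
eef_pos: [0.4387, -0.1785, 0.0643]
tcp_rot: [-0.004, 1.0, 0.004, 0.011]
contact_force: [0.4, -0.7, 0.0]
width: 0.0508
```

```bash
python3 -m jog '[{"tx":0,"ty":0,"tz":-1,"twist":0,"hand":1},{"tx":0,"ty":0,"tz":-1,"twist":0,"hand":1},{"tx":0,"ty":0,"tz":-1,"twist":0,"hand":1},{"tx":0,"ty":0,"tz":-1,"twist":0,"hand":1},{"tx":0,"ty":0,"tz":-1,"twist":0,"hand":1}]';python3 -m jog '[{"tx":0,"ty":0,"tz":-1,"twist":0,"hand":1},{"tx":0,"ty":0,"tz":-0.3,"twist":0,"hand":1},{"tx":0,"ty":0,"tz":0,"twist":0,"hand":1}]'
```

```text
t: 8.48
eef_pos: [0.4338, -0.1787, 0.1903]
tcp_rot: [-0.004, 1.0, 0.004, 0.008]
contact_force: [-0.1, 0.3, -1.1]
width: 0.0508
t: 8.85
eef_pos: [0.4339, -0.1791, 0.2249]
tcp_rot: [-0.004, 1.0, 0.004, 0.01]
contact_force: [-0.2, 0.5, -1.5]
width: 0.0508
```

```bash
python3 -m jog '[{"tx":1,"ty":0.1,"tz":0,"twist":0,"hand":1},{"tx":1,"ty":0.1,"tz":0,"twist":0,"hand":1},{"tx":1,"ty":0,"tz":0,"twist":0,"hand":1},{"tx":1,"ty":0,"tz":0,"twist":0,"hand":1},{"tx":1,"ty":0,"tz":0,"twist":0,"hand":1}]';python3 -m jog '[{"tx":1,"ty":0,"tz":0,"twist":0,"hand":1},{"tx":0.4,"ty":0,"tz":0,"twist":0,"hand":1},{"tx":0,"ty":0,"tz":0,"twist":0,"hand":1}]'
```

```text
t: 9.48
eef_pos: [0.5571, -0.1824, 0.2191]
tcp_rot: [-0.006, 1.0, 0.003, 0.004]
contact_force: [0.4, -0.3, -0.1]
width: 0.0509
t: 9.85
eef_pos: [0.5919, -0.1811, 0.2139]
tcp_rot: [-0.006, 1.0, 0.003, 0.0]
contact_force: [-1.2, -0.3, -0.5]
width: 0.0511
```

```bash
python3 -m jog '[{"tx":0.26,"ty":0.18,"tz":0,"twist":0,"hand":1},{"tx":0,"ty":0,"tz":0,"twist":0,"hand":1}]'
python3 - <<'E'
from h import *
p=snap('side','s3.png')
for k,c in (('s',p),):
    im=c['color'][:,:,::-1][150:290,290:450]; cv2.imwrite('pics/s3z.png',cv2.resize(im,None,fx=5,fy=4.2857 and 5,interpolation=cv2.INTER_CUBIC)[:600])
E
```

```text
t: 10.1
eef_pos: [0.597, -0.1863, 0.2131]
tcp_rot: [-0.006, 1.0, 0.003, -0.001]
contact_force: [0.0, 0.6, -0.8]
width: 0.0511
```

View pics/s3z.png

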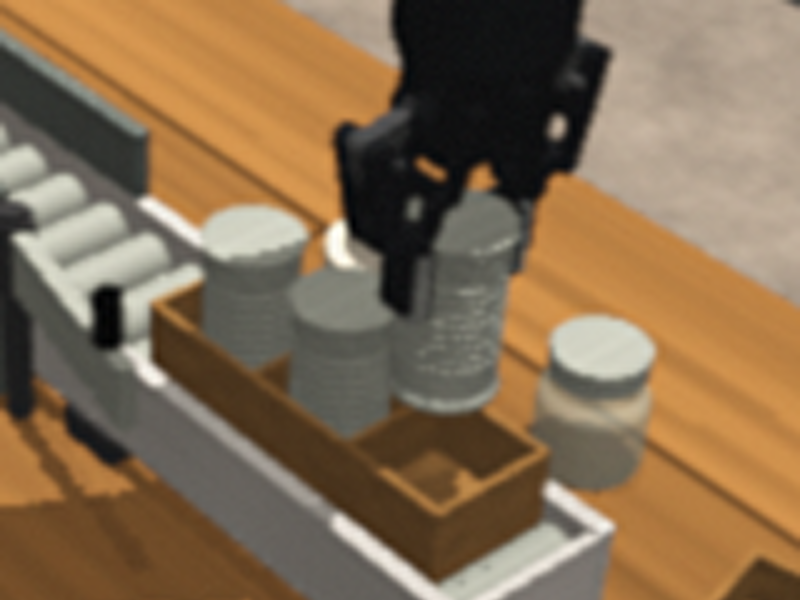

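Run:
```python
from h import *
import pickle
S=pickle.load(open('cal.pkl','rb'))['side']; e=np.array([.72,1.47,-1.24])/1000
print('tin base',atz(S,[290+447.5/5,150+388/5],.149-.0012)-e, proj(S,np.array([.597,-.1863,.149])+e))
# rim corners of empty pocket: outer trailing corners & carton
for uv in ([290+440/5,150+513/5],[290+547/5,150+449/5],[290+153/5,150+303/5]): print(atz(S,uv,.1087)-e)
```

```text
tin base [ 0.59401117 -0.19276847  0.14904   ] [np.float64(378.4626523156748), np.float64(225.70125686174646)]
[ 0.56609554 -0.22180048  0.10994   ]
[ 0.63558245 -0.21984272  0.10994   ]
[ 0.56300891 -0.01860877  0.10994   ]
```

```bash
python3 -m jog '[{"tx":0.07,"ty":-0.05,"tz":0.5,"twist":0,"hand":1},{"tx":0,"ty":0,"tz":0.5,"twist":0,"hand":1},{"tx":0,"ty":0,"tz":0.4,"twist":0,"hand":1},{"tx":0,"ty":0,"tz":0,"twist":0,"hand":1}]'
```

```text
t: 10.65
eef_pos: [0.5972, -0.1839, 0.1753]
tcp_rot: [-0.007, 1.0, 0.003, -0.002]
contact_force: [-0.2, 0.3, -1.7]
width: 0.0508
```

```bash
python3 -m jog '[{"tx":0.06,"ty":0.08,"tz":0.4,"twist":0,"hand":1},{"tx":0,"ty":0.03,"tz":0.4,"twist":0,"hand":1},{"tx":0,"ty":0.03,"tz":0.4,"twist":0,"hand":1},{"tx":0,"ty":0,"tz":0,"twist":0,"hand":1}]'
```

```text
t: 11.15
eef_pos: [0.5988, -0.1874, 0.143]
tcp_rot: [-0.007, 1.0, 0.003, -0.002]
contact_force: [-0.7, 1.3, -1.8]
width: 0.0509
```

```bash
python3 -m jog '[{"tx":0,"ty":-0.06,"tz":0.2,"twist":0,"hand":1},{"tx":0,"ty":0,"tz":0.12,"twist":0,"hand":1},{"tx":0,"ty":0,"tz":0,"twist":0,"hand":1}]'; python3 -m jog '[{"tx":0,"ty":0,"tz":0.06,"twist":0,"hand":1},{"tx":0,"ty":0,"tz":0,"twist":0,"hand":1}]'
```

```text
t: 11.52
eef_pos: [0.5992, -0.1857, 0.1349]
tcp_rot: [-0.007, 1.0, 0.003, -0.001]
contact_force: [0.0, 0.3, -0.7]
width: 0.051
t: 11.78
eef_pos: [0.5994, -0.1857, 0.1337]
tcp_rot: [-0.007, 1.0, 0.003, -0.001]
contact_force: [0.1, -0.1, -0.3]
width: 0.0509
```

```bash
python3 -m jog '[{"tx":0,"ty":0,"tz":0.05,"twist":0,"hand":1},{"tx":0,"ty":0,"tz":0,"twist":0,"hand":1}]'
python3 - <<'E'
from h import *
p=snap('side','s4.png')
im=p['color'][:,:,::-1][150:270,290:450]; cv2.imwrite('pics/s4z.png',cv2.resize(im,None,fx=5,fy=5,interpolation=cv2.INTER_CUBIC))
E
```

```text
t: 12.02
eef_pos: [0.5999, -0.1859, 0.1332]
tcp_rot: [-0.007, 1.0, 0.003, -0.0]
contact_force: [-0.3, 0.5, -0.3]
width: 0.0508
```

View pics/s4z.png

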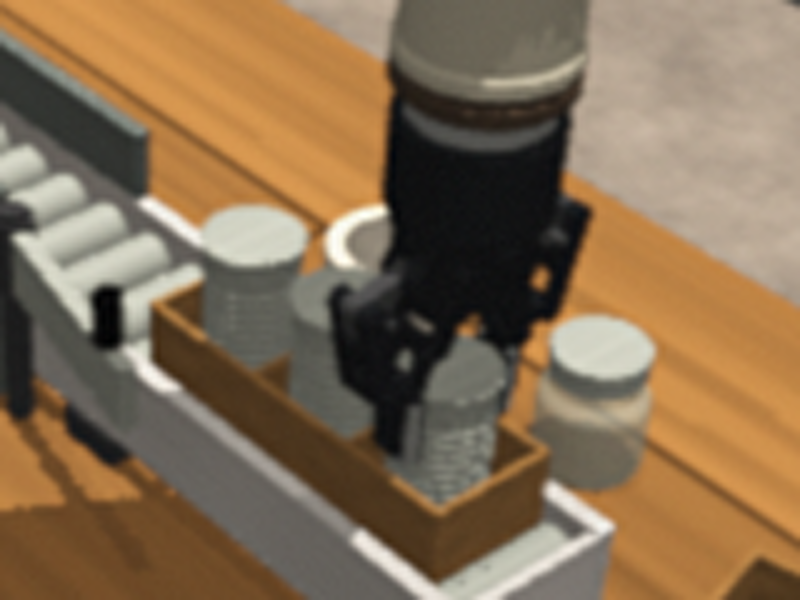

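```bash
python3 -m jog '[{"tx":0,"ty":0,"tz":0,"twist":0,"hand":0},{"tx":0,"ty":0,"tz":0,"twist":0,"hand":-0.5},{"tx":0,"ty":0,"tz":0,"twist":0,"hand":-0.8},{"tx":0,"ty":0,"tz":0,"twist":0,"hand":-0.8}]';python3 -m jog '[{"tx":0,"ty":0,"tz":-0.5,"twist":0,"hand":-0.8},{"tx":0,"ty":0,"tz":-1,"twist":0,"hand":-0.8},{"tx":0,"ty":0,"tz":-1,"twist":0,"hand":-0.8},{"tx":0,"ty":0,"tz":-1,"twist":0,"hand":-0.8}]'
```

```text
t: 12.58
eef_pos: [0.6, -0.1859, 0.133]
tcp_rot: [-0.007, 1.0, 0.003, -0.0]
contact_force: [-0.1, 0.0, 0.9]
width: 0.0767
t: 13.08
eef_pos: [0.5989, -0.1868, 0.2232]
tcp_rot: [-0.007, 1.0, 0.003, -0.002]
contact_force: [-0.2, 0.2, -0.2]
width: 0.0764
```

```bash
python3 -m jog '[{"tx":0,"ty":1,"tz":0,"twist":-0.03,"hand":1},{"tx":0,"ty":1,"tz":0,"twist":0,"hand":1},{"tx":0,"ty":0.5,"tz":0,"twist":0,"hand":1},{"tx":0,"ty":0,"tz":0.5,"twist":0,"hand":1},{"tx":0,"ty":0,"tz":0,"twist":0,"hand":1}]'
python3 - <<'E'
from h import *
p=snap('side','s5.png');q=snap('top','t5.png')
im=p['color'][:,:,::-1][150:270,290:450]; cv2.imwrite('pics/s5z.png',cv2.resize(im,None,fx=5,fy=5,interpolation=cv2.INTER_CUBIC))
im=q['color'][:,:,::-1][150:270,260:420]; cv2.imwrite('pics/t5z.png',cv2.resize(im,None,fx=5,fy=5,interpolation=cv2.INTER_CUBIC))
E
```

```text
t: 13.7
eef_pos: [0.6023, -0.2494, 0.2157]
tcp_rot: [-0.007, 1.0, 0.006, 0.002]
contact_force: [-0.2, 0.0, -0.2]
width: -0.0001
```

View pics/s5z.png

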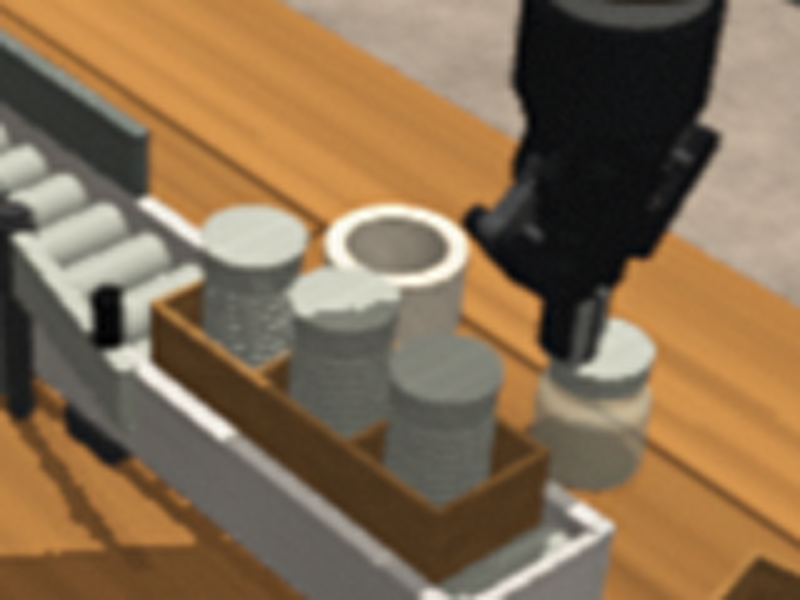

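View pics/t5z.png

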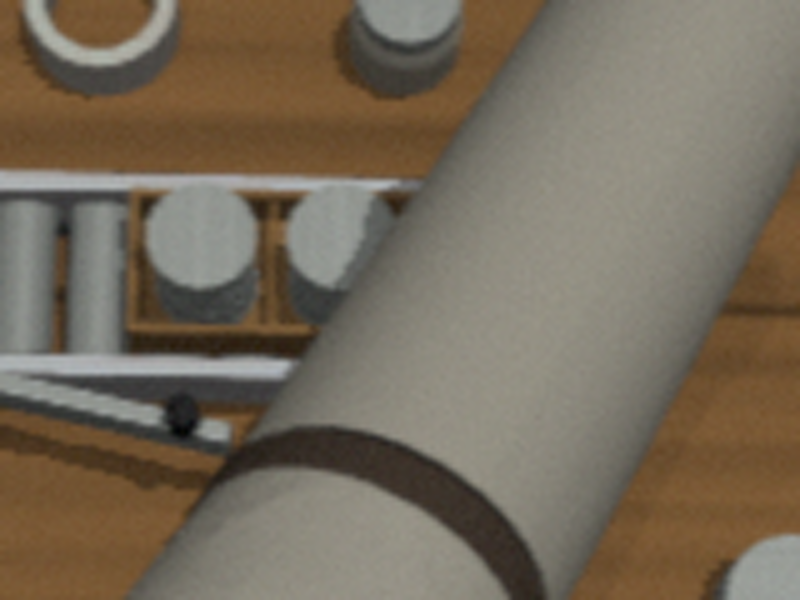

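```bash
python3 -m jog '[{"tx":-0.1,"ty":0,"tz":1,"twist":0.06,"hand":1},{"tx":0,"ty":0,"tz":1,"twist":0,"hand":1},{"tx":0,"ty":0,"tz":1,"twist":0,"hand":1},{"tx":0,"ty":0,"tz":0.9,"twist":0,"hand":1},{"tx":0,"ty":0,"tz":0,"twist":0,"hand":1}]'
```

```text
t: 14.42
eef_pos: [0.6038, -0.2435, 0.118]
tcp_rot: [-0.007, 1.0, 0.004, 0.005]
contact_force: [0.1, -0.2, 0.4]
width: -0.0002
```

```bash
python3 -m jog '[{"tx":-0.2,"ty":0.04,"tz":0.32,"twist":0,"hand":1},{"tx":0,"ty":0,"tz":0,"twist":0,"hand":1},{"tx":0,"ty":-0.2,"tz":0,"twist":0,"hand":1},{"tx":0,"ty":-0.3,"tz":0,"twist":0,"hand":1},{"tx":0,"ty":-0.3,"tz":0,"twist":0,"hand":1}]'
```

```text
t: 15.05
eef_pos: [0.6004, -0.2246, 0.1135]
tcp_rot: [-0.006, 1.0, 0.004, 0.007]
contact_force: [-0.7, -1.5, -0.9]
width: 0.0002
```

```bash
python3 -m jog '[{"tx":-0.04,"ty":-0.4,"tz":0.15,"twist":0,"hand":1},{"tx":0,"ty":-0.5,"tz":0.02,"twist":0,"hand":1},{"tx":0,"ty":-0.5,"tz":0.02,"twist":0,"hand":1},{"tx":0,"ty":-0.5,"tz":0.02,"twist":0,"hand":1},{"tx":0,"ty":-0.5,"tz":0.02,"twist":0,"hand":1}]'
```

```text
t: 15.68
eef_pos: [0.5995, -0.1605, 0.1089]
tcp_rot: [-0.005, 1.0, 0.004, 0.008]
contact_force: [0.3, -1.6, 0.8]
width: 0.0001
```

```bash
python3 -m jog '[{"tx":0,"ty":-0.5,"tz":0,"twist":0,"hand":1},{"tx":0,"ty":-0.5,"tz":0,"twist":0,"hand":1},{"tx":0,"ty":-0.5,"tz":0,"twist":0,"hand":1},{"tx":0,"ty":-0.5,"tz":0,"twist":0,"hand":1},{"tx":0,"ty":-0.5,"tz":0,"twist":0,"hand":1}]';python3 -m jog '[{"tx":0,"ty":-0.5,"tz":0,"twist":0,"hand":1},{"tx":0,"ty":-0.5,"tz":0,"twist":0,"hand":1},{"tx":0,"ty":-0.5,"tz":0,"twist":0,"hand":1},{"tx":0,"ty":-0.5,"tz":0,"twist":0,"hand":1}]'
```

```text
t: 16.3
eef_pos: [0.5987, -0.0929, 0.1091]
tcp_rot: [-0.006, 1.0, 0.005, 0.008]
contact_force: [0.4, -0.9, -0.1]
width: -0.0002
t: 16.8
eef_pos: [0.598, -0.0394, 0.1096]
tcp_rot: [-0.006, 1.0, 0.005, 0.008]
contact_force: [0.9, -0.4, -0.3]
width: 0.0
```

```bash
python3 -m jog '[{"tx":0,"ty":-0.5,"tz":0,"twist":0,"hand":1},{"tx":0,"ty":-0.5,"tz":0,"twist":0,"hand":1},{"tx":0,"ty":-0.5,"tz":0,"twist":0,"hand":1},{"tx":0,"ty":-0.5,"tz":0,"twist":0,"hand":1},{"tx":0,"ty":-0.4,"tz":0,"twist":0,"hand":1}]';python3 -m jog '[{"tx":0,"ty":-0.3,"tz":0,"twist":0,"hand":1},{"tx":0,"ty":-0.25,"tz":0,"twist":0,"hand":1},{"tx":0,"ty":-0.2,"tz":0,"twist":0,"hand":1},{"tx":0,"ty":-0.2,"tz":0,"twist":0,"hand":1},{"tx":0,"ty":-0.2,"tz":0,"twist":0,"hand":1}]'
```

```text
t: 17.42
eef_pos: [0.5972, 0.0252, 0.1103]
tcp_rot: [-0.006, 1.0, 0.005, 0.008]
contact_force: [0.1, -0.8, -0.5]
width: -0.0001
t: 18.05
eef_pos: [0.5969, 0.0558, 0.1107]
tcp_rot: [-0.006, 1.0, 0.005, 0.007]
contact_force: [1.5, 0.1, -1.0]
width: 0.0
```

```bash
python3 -m jog '[{"tx":0,"ty":-0.2,"tz":0,"twist":0,"hand":1},{"tx":0,"ty":-0.2,"tz":0,"twist":0,"hand":1},{"tx":0,"ty":-0.15,"tz":0,"twist":0,"hand":1}]'; python3 -m jog '[{"tx":0,"ty":-0.1,"tz":0,"twist":0,"hand":1},{"tx":0,"ty":-0.1,"tz":0,"twist":0,"hand":1}]'
```

```text
t: 18.42
eef_pos: [0.5968, 0.0702, 0.1108]
tcp_rot: [-0.005, 1.0, 0.005, 0.007]
contact_force: [1.0, -1.3, -0.8]
width: 0.0
t: 18.68
eef_pos: [0.5967, 0.0711, 0.1109]
tcp_rot: [-0.003, 1.0, 0.003, 0.007]
contact_force: [0.2, -7.1, 0.7]
width: -0.0001
```

```bash
python3 -m jog '[{"tx":0,"ty":-0.1,"tz":0,"twist":0,"hand":1},{"tx":0,"ty":-0.05,"tz":0,"twist":0,"hand":1}]'; python3 -m jog '[{"tx":0,"ty":0.2,"tz":0,"twist":0,"hand":1},{"tx":0,"ty":0.5,"tz":0,"twist":0,"hand":1},{"tx":0,"ty":0.8,"tz":0,"twist":0,"hand":1},{"tx":0,"ty":0.5,"tz":-1,"twist":0,"hand":1},{"tx":0,"ty":0.5,"tz":-1,"twist":0,"hand":1}]'
```

```text
t: 18.92
eef_pos: [0.5966, 0.0711, 0.1109]
tcp_rot: [-0.001, 1.0, 0.002, 0.007]
contact_force: [0.2, -2.7, -0.4]
width: -0.0
t: 19.55
eef_pos: [0.5941, 0.0061, 0.1594]
tcp_rot: [-0.002, 1.0, 0.003, 0.005]
contact_force: [0.6, -0.5, 0.1]
width: 0.0
```

Run:
```python
from h import *
print(np.round(arm.sense()['q'],2))
p=snap('side','s6.png');q=snap('top','t6.png')
im=p['color'][:,:,::-1][140:260,230:390]; cv2.imwrite('pics/s6z.png',cv2.resize(im,None,fx=5,fy=5,interpolation=cv2.INTER_CUBIC))
im=q['color'][:,:,::-1][160:300,145:320]; cv2.imwrite('pics/t6z.png',cv2.resize(im,None,fx=4.5,fy=4.2,interpolation=cv2.INTER_CUBIC))
```

```text
[-0.27  0.48  0.28  1.8  -0.17  0.88  0.09]
```

View pics/s6z.png

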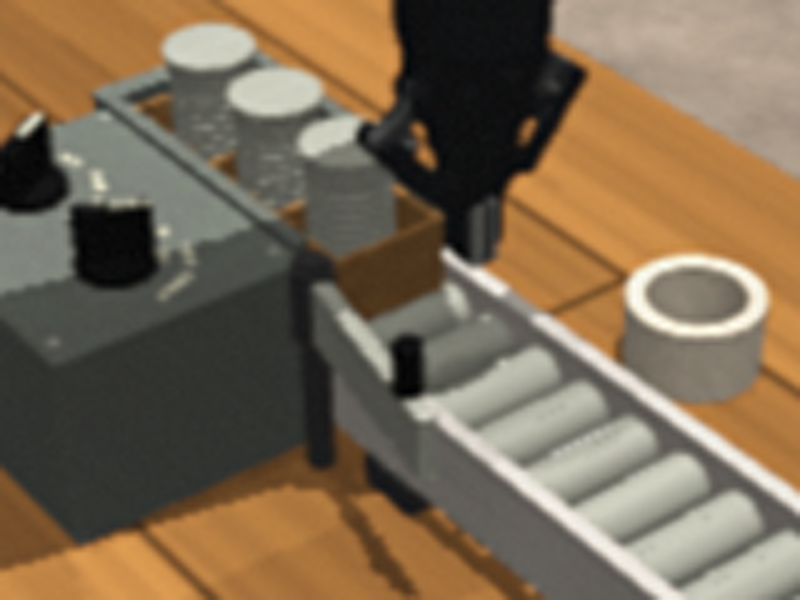

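View pics/t6z.png

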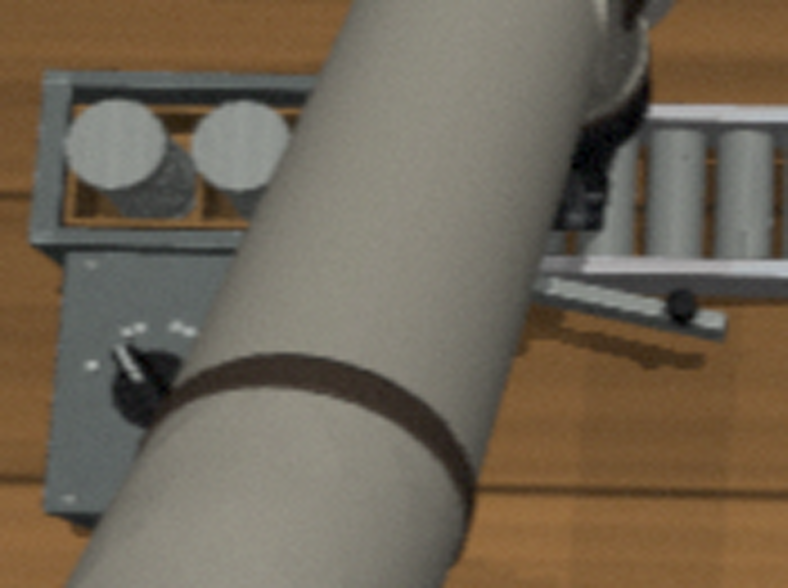

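```bash
python3 -m jog '[{"tx":0,"ty":0.5,"tz":-1,"twist":0,"hand":1},{"tx":-0.3,"ty":0.7,"tz":-0.7,"twist":0,"hand":1},{"tx":-1,"ty":0.6,"tz":0,"twist":0,"hand":1},{"tx":-1,"ty":0.2,"tz":0,"twist":0,"hand":1},{"tx":-1,"ty":0,"tz":0,"twist":0,"hand":1}]';python3 -m jog '[{"tx":-1,"ty":0,"tz":0,"twist":0,"hand":1},{"tx":-0.2,"ty":0,"tz":0,"twist":0,"hand":1},{"tx":0,"ty":0,"tz":0,"twist":0,"hand":1}]'
```

```text
t: 20.27
eef_pos: [0.5091, -0.0511, 0.2019]
tcp_rot: [-0.002, 1.0, 0.0, 0.006]
contact_force: [0.5, 0.1, 0.7]
width: 0.0003
t: 20.65
eef_pos: [0.4752, -0.0527, 0.2006]
tcp_rot: [-0.002, 1.0, -0.001, 0.005]
contact_force: [0.6, 0.7, -0.4]
width: 0.0003
```

```bash
python3 -m jog '[{"tx":0,"ty":-0.55,"tz":0,"twist":1,"hand":1},{"tx":0,"ty":0,"tz":1,"twist":0,"hand":1},{"tx":0,"ty":0,"tz":0.9,"twist":0,"hand":1},{"tx":0,"ty":0,"tz":0.2,"twist":0,"hand":1},{"tx":0,"ty":0,"tz":0,"twist":0,"hand":1}]'
```

```text
t: 21.28
eef_pos: [0.4817, -0.0384, 0.1478]
tcp_rot: [-0.003, 0.996, -0.09, 0.008]
contact_force: [-0.3, -0.0, 0.1]
width: -0.0001
```

```bash
cat > arc.py <<'E'
import sys; from h import *
s=arm.sense(); p=s['eef_pos'];w,x,y,z=s['tcp_rot']; a=np.arctan2(2*x*y+2*w*z,1-2*(y*y+z*z))
t=np.array([np.cos(a),np.sin(a)]); r=np.array([np.sin(a),-np.cos(a)])
d=p[:2]-np.array([.5364,.0676])
print('a deg',np.degrees(a),'rad',d@r*1e3,'tang',d@t*1e3,'q should', np.pi/2-a, 'z',p[2])
E
python3 -m jog '[{"tx":0.4,"ty":0,"tz":0,"twist":0,"hand":1},{"tx":0.8,"ty":0.08,"tz":0,"twist":-1,"hand":1},{"tx":0.8,"ty":0.08,"tz":0,"twist":-1,"hand":1},{"tx":0.8,"ty":0.08,"tz":0,"twist":-1,"hand":1}]'; python3 arc.py
```

```text
t: 21.78
eef_pos: [0.5549, -0.0473, 0.1516]
tcp_rot: [-0.0, 0.984, 0.178, 0.009]
contact_force: [-1.5, 0.4, -0.3]
width: 0.0002
a deg 20.516882860020146 rad 114.10555267726599 tang -22.9142177903825 q should 1.212709168641554 z 0.15163334582989615
```

```bash
python3 -m jog '[{"tx":0.8,"ty":0.08,"tz":0.12,"twist":-1,"hand":1},{"tx":0.8,"ty":0.08,"tz":0.04,"twist":-1,"hand":1},{"tx":0.8,"ty":0.08,"tz":0.04,"twist":-1,"hand":1},{"tx":0.8,"ty":0.08,"tz":0.04,"twist":-1,"hand":1}]'; python3 arc.py
```

```text
t: 22.28
eef_pos: [0.6297, -0.0102, 0.1504]
tcp_rot: [0.005, 0.859, 0.512, 0.011]
contact_force: [-0.9, 0.4, -0.2]
width: -0.0001
a deg 61.632157377024825 rad 119.03218933632873 tang -24.125192782343007 q should 0.49511225545850124 z 0.15042413872309635
```

```bash
python3 -m jog '[{"tx":0.8,"ty":-0.08,"tz":0.1,"twist":-1,"hand":1},{"tx":0.7,"ty":0,"tz":0.05,"twist":-0.8,"hand":1},{"tx":0.3,"ty":0.0,"tz":0,"twist":-0.4,"hand":1},{"tx":0,"ty":0,"tz":0,"twist":0,"hand":1}]'; python3 arc.py
```

```text
t: 22.78
eef_pos: [0.6508, 0.0327, 0.1505]
tcp_rot: [0.01, 0.741, 0.671, 0.012]
contact_force: [0.5, 0.5, 0.1]
width: -0.0002
a deg 84.34941630350234 rad 117.27349469230481 tang -23.453163721908936 q should 0.09862129016339627 z 0.15047393759802638
```

```bash
python3 -m jog '[{"tx":0.25,"ty":0,"tz":0,"twist":-0.3,"hand":1},{"tx":0.15,"ty":0,"tz":0,"twist":-0.1,"hand":1}]'; python3 -m jog '[{"tx":0.1,"ty":0,"tz":0,"twist":0,"hand":1},{"tx":0.05,"ty":0,"tz":0,"twist":0,"hand":1}]'; python3 arc.py
```

```text
t: 23.02
eef_pos: [0.6526, 0.0413, 0.1512]
tcp_rot: [0.011, 0.717, 0.697, 0.012]
contact_force: [0.7, -0.7, -1.0]
width: -0.0
t: 23.28
eef_pos: [0.6528, 0.045, 0.1514]
tcp_rot: [0.011, 0.717, 0.697, 0.012]
contact_force: [-0.0, -0.4, -0.7]
width: -0.0
a deg 88.32555274659893 rad 116.9775820424799 tang -19.205896661689245 q should 0.029224617722824586 z 0.15143248161610412
```

```bash
python3 -m jog '[{"tx":0.1,"ty":0,"tz":0,"twist":0,"hand":1},{"tx":0.08,"ty":0,"tz":0,"twist":0,"hand":1}]'; python3 -m jog '[{"tx":0.1,"ty":0,"tz":0,"twist":0,"hand":1},{"tx":0.05,"ty":0,"tz":0,"twist":0,"hand":1}]'
python3 - <<'E'
from h import *
p=snap('side','s7.png');q=snap('top','t7.png')
im=p['color'][:,:,::-1][140:260,230:390]; cv2.imwrite('pics/s7z.png',cv2.resize(im,None,fx=5,fy=5,interpolation=cv2.INTER_CUBIC))
E
```

```text
t: 23.52
eef_pos: [0.6528, 0.0458, 0.1514]
tcp_rot: [0.013, 0.718, 0.696, 0.01]
contact_force: [-0.3, -5.4, 0.4]
width: 0.0
t: 23.78
eef_pos: [0.6528, 0.0457, 0.1515]
tcp_rot: [0.014, 0.719, 0.694, 0.009]
contact_force: [0.3, -3.5, 0.8]
width: 0.0
```

View pics/s7z.png

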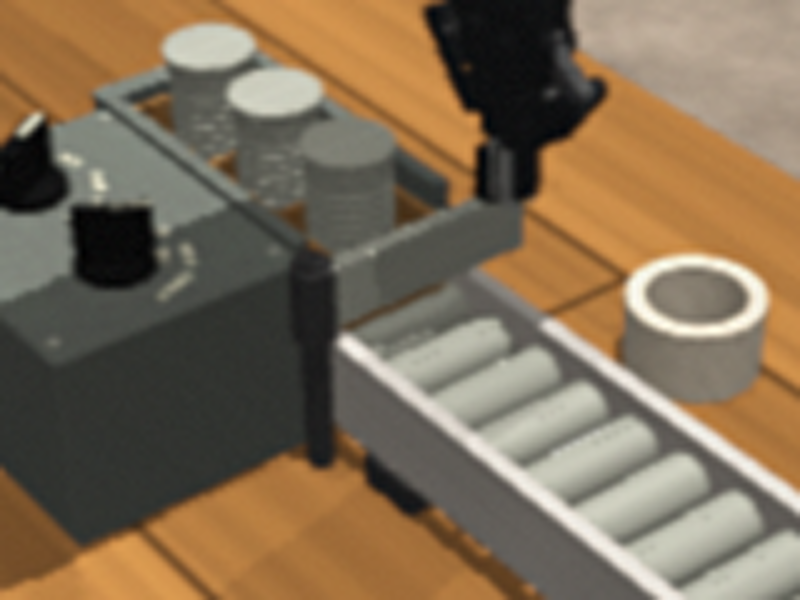

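```bash
python3 -m jog '[{"tx":-0.4,"ty":0,"tz":0,"twist":0,"hand":1},{"tx":-0.2,"ty":0,"tz":-0.6,"twist":0,"hand":1},{"tx":0,"ty":-0.2,"tz":-1,"twist":0,"hand":1},{"tx":0,"ty":-0.5,"tz":-1,"twist":0,"hand":1},{"tx":0.5,"ty":-1,"tz":-0.4,"twist":0,"hand":1}]'
python3 - <<'E'
from h import *
import pickle
T=pickle.load(open('cal.pkl','rb'))['top']; d=np.array([-.72,-1.47,-2.31])/1000
for a,b in (([175.4,250],[171.4,242.6]),([215,251.4],[220,243.1])):
    A=atz(T,a,.156-.0023)-d;B=atz(T,b,.156-.0023)-d; v=B-A; th=np.arctan2(v[1],v[0]); print(A,B,np.linalg.norm(v),'ang',th,np.degrees(th),'q',1.2-(th-.002))
E
```

```text
t: 24.5
eef_pos: [0.6083, 0.0474, 0.2295]
tcp_rot: [0.013, 0.719, 0.695, 0.011]
contact_force: [0.6, 1.7, 0.0]
width: 0.0001
[0.46408978 0.22919705 0.15601   ] [0.4811141  0.23972499 0.15601   ] 0.02001662266028435 ang 0.5538436609357099 31.73290428169076 q 0.64815633906429
[0.46283137 0.13841994 0.15601   ] [0.48238886 0.12816515 0.15601   ] 0.022082937765826816 ang -0.48293002026430276 -27.66985196131187 q 1.6849300202643027
```

```bash
python3 -m jog '[{"tx":1,"ty":-0.9,"tz":0,"twist":0,"hand":-0.2},{"tx":1,"ty":-0.9,"tz":0,"twist":0,"hand":-0.2},{"tx":1,"ty":-0.9,"tz":0,"twist":0,"hand":-0.2},{"tx":1,"ty":-0.9,"tz":0,"twist":0,"hand":-0.2},{"tx":1,"ty":-0.9,"tz":0,"twist":0,"hand":-0.2}]';python3 -m jog '[{"tx":1,"ty":-0.8,"tz":0,"twist":0,"hand":-0.2},{"tx":0.5,"ty":-0.3,"tz":0,"twist":0,"hand":-0.2},{"tx":0,"ty":0,"tz":0,"twist":-1,"hand":-0.2},{"tx":0,"ty":0,"tz":0,"twist":-1,"hand":-0.2},{"tx":0,"ty":0,"tz":0,"twist":-1,"hand":-0.2}]'; python3 arc.py
```

```text
t: 25.12
eef_pos: [0.4992, 0.1826, 0.2338]
tcp_rot: [0.014, 0.719, 0.695, 0.018]
contact_force: [0.9, -0.1, -0.9]
width: 0.0512
t: 25.75
eef_pos: [0.4722, 0.227, 0.238]
tcp_rot: [0.02, 0.505, 0.863, 0.017]
contact_force: [-0.1, 0.1, -0.5]
width: 0.0509
a deg 119.25869214108221 rad 21.91856579659694 tang 170.47211527279492 q should -0.5106605126892738 z 0.2379512238832614
```

```bash
python3 -m jog '[{"tx":0.29,"ty":-0.43,"tz":0,"twist":-0.25,"hand":-0.2},{"tx":0,"ty":0,"tz":1,"twist":0,"hand":-0.2},{"tx":0,"ty":0,"tz":0.9,"twist":0,"hand":-0.2},{"tx":0,"ty":0,"tz":0,"twist":0,"hand":-0.2}]'; python3 arc.py
python3 - <<'E'
from h import *
p=snap('side','s8.png')
im=p['color'][:,:,::-1][110:230,180:340]; cv2.imwrite('pics/s8z.png',cv2.resize(im,None,fx=5,fy=5,interpolation=cv2.INTER_CUBIC))
E
```

```text
t: 26.25
eef_pos: [0.4613, 0.2284, 0.191]
tcp_rot: [0.021, 0.489, 0.872, 0.018]
contact_force: [0.1, -0.4, 0.6]
width: 0.0515
a deg 121.3392813230727 rad 19.45085319289658 tang 176.40241907233533 q should -0.5469736442963833 z 0.1909617839251073
```

View pics/s8z.png

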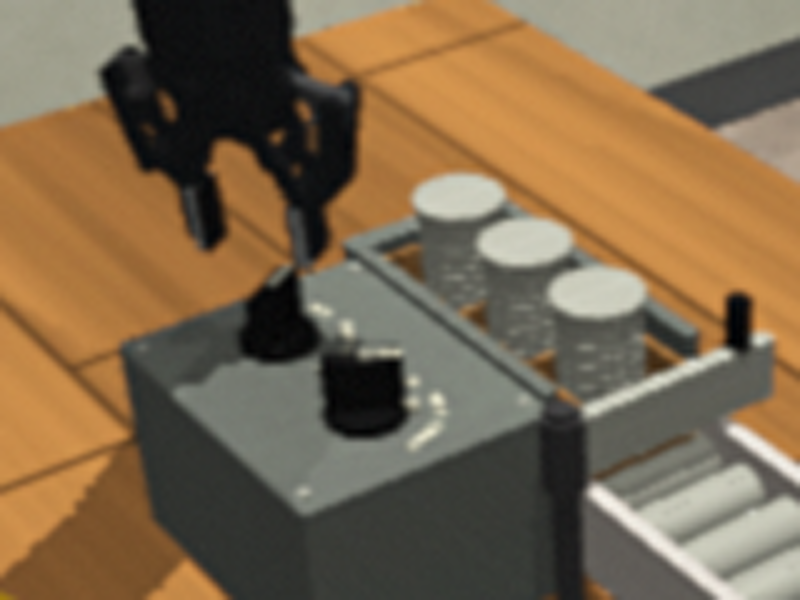

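```bash
python3 -m jog '[{"tx":0,"ty":0,"tz":0.9,"twist":0,"hand":-0.2},{"tx":0,"ty":0,"tz":0.6,"twist":0,"hand":-0.2},{"tx":0,"ty":0,"tz":0.1,"twist":0,"hand":-0.2},{"tx":0,"ty":0,"tz":0,"twist":0,"hand":-0.2}]'; python3 arc.py
python3 - <<'E'
from h import *
p=snap('side','s9.png')
im=p['color'][:,:,::-1][110:230,180:340]; cv2.imwrite('pics/s9z.png',cv2.resize(im,None,fx=5,fy=5,interpolation=cv2.INTER_CUBIC))
E
```

```text
t: 26.8
eef_pos: [0.4664, 0.2306, 0.1551]
tcp_rot: [0.023, 0.49, 0.871, 0.022]
contact_force: [-0.2, -1.1, -0.2]
width: 0.0513
a deg 121.1901718632356 rad 24.586258764759204 tang 175.70607983143546 q should -0.5443711932763557 z 0.15511952223240788
```

View pics/s9z.png

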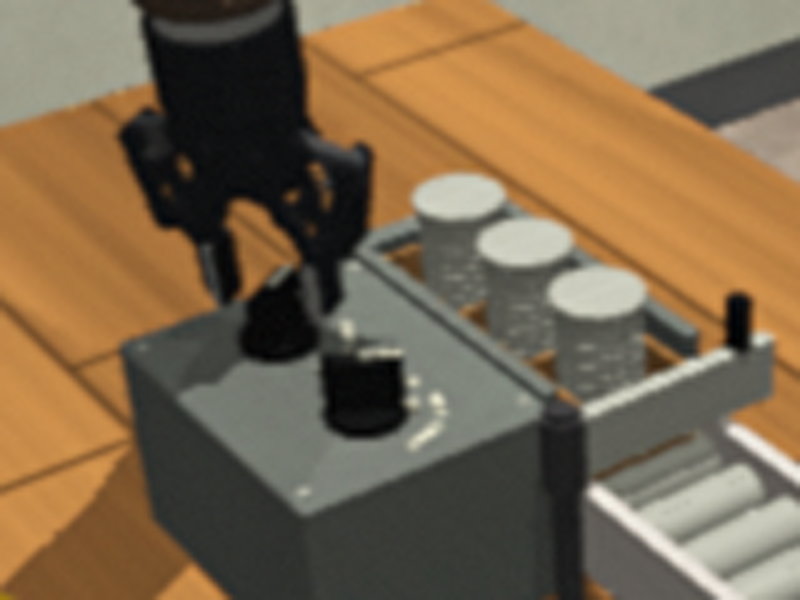

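```bash
python3 -m jog '[{"tx":0,"ty":-0.13,"tz":0.24,"twist":0,"hand":-0.2},{"tx":0,"ty":0,"tz":0,"twist":0,"hand":0.3},{"tx":0,"ty":0,"tz":0,"twist":0,"hand":1},{"tx":0,"ty":0,"tz":0,"twist":0,"hand":1},{"tx":0,"ty":0,"tz":0,"twist":0,"hand":1}]'; python3 arc.py
```

```text
t: 27.48
eef_pos: [0.4647, 0.2287, 0.15]
tcp_rot: [0.024, 0.491, 0.871, 0.022]
contact_force: [-0.2, -0.3, -0.1]
width: 0.0111
a deg 121.11036209347554 rad 21.864051942938126 tang 174.93930380511446 q should -0.5429782500187841 z 0.15001885196044035
```

```bash
python3 -m jog '[{"tx":0,"ty":0,"tz":0,"twist":0.8,"hand":1},{"tx":0,"ty":0,"tz":0,"twist":0.8,"hand":1},{"tx":0,"ty":0,"tz":0,"twist":0.8,"hand":1},{"tx":0,"ty":0,"tz":0,"twist":0.8,"hand":1},{"tx":0,"ty":0,"tz":0,"twist":0.8,"hand":1}]'; python3 arc.py
```

```text
t: 28.1
eef_pos: [0.4648, 0.2277, 0.15]
tcp_rot: [0.015, 0.766, 0.642, 0.029]
contact_force: [0.1, -1.3, 1.0]
width: 0.0106
a deg 80.00196262013782 rad -98.26555959288898 tang 145.26177554691742 q should 0.1744986710160621 z 0.15001754782210872
```

```bash
python3 -m jog '[{"tx":0,"ty":0,"tz":0,"twist":0.8,"hand":1},{"tx":0,"ty":0,"tz":0,"twist":0.45,"hand":1},{"tx":0,"ty":0,"tz":0,"twist":0,"hand":1}]'; python3 arc.py
```

```text
t: 28.48
eef_pos: [0.4647, 0.2275, 0.15]
tcp_rot: [0.013, 0.833, 0.553, 0.029]
contact_force: [1.1, 0.3, -0.2]
width: 0.0106
a deg 67.24888693025575 rad -127.9489613982174 tang 119.74100054429181 q should 0.3970818315605513 z 0.15003099572693065
```

```bash
python3 -m jog '[{"tx":0,"ty":0,"tz":0,"twist":0,"hand":0.3},{"tx":0,"ty":0,"tz":0,"twist":0,"hand":-0.2},{"tx":0,"ty":0,"tz":0,"twist":0,"hand":-0.2},{"tx":0,"ty":0,"tz":-1,"twist":0,"hand":-0.2},{"tx":0,"ty":0,"tz":-1,"twist":0,"hand":-0.2}]'; python3 arc.py
python3 - <<'E'
from h import *
p=snap('side','s10.png'); q=snap('top','t10.png')
im=p['color'][:,:,::-1][110:230,180:340]; cv2.imwrite('pics/s10z.png',cv2.resize(im,None,fx=5,fy=5,interpolation=cv2.INTER_CUBIC))
im=q['color'][:,:,::-1][220:300,145:265]; cv2.imwrite('pics/t10z.png',cv2.resize(im,None,fx=6,fy=6,interpolation=cv2.INTER_CUBIC))
E
```

```text
t: 29.1
eef_pos: [0.4598, 0.2268, 0.1987]
tcp_rot: [0.012, 0.832, 0.555, 0.027]
contact_force: [0.1, 0.7, -0.6]
width: 0.0509
a deg 67.46168634501433 rad -131.7508089061061 tang 117.6537301707925 q should 0.39336778112669735 z 0.19871535538054916
```

View pics/s10z.png

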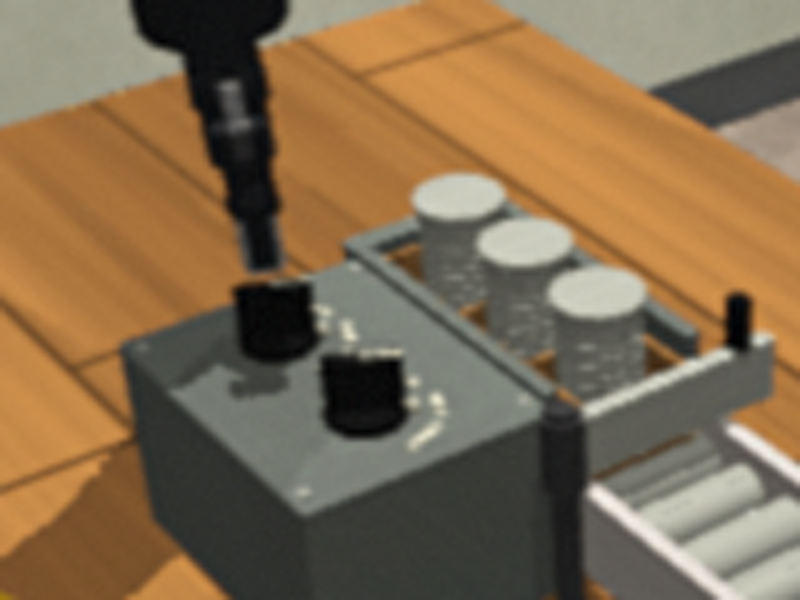

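View pics/t10z.png

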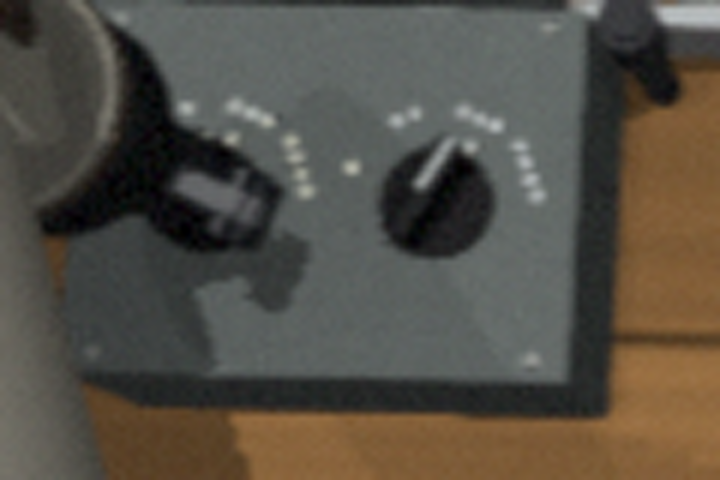

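```bash
python3 -m jog '[{"tx":-1,"ty":0.4,"tz":0,"twist":0,"hand":-0.2},{"tx":-1,"ty":0.4,"tz":0,"twist":0,"hand":-0.2},{"tx":-1,"ty":0.4,"tz":0,"twist":0,"hand":-0.2},{"tx":-0.2,"ty":0.1,"tz":0,"twist":0.5,"hand":-0.2},{"tx":0,"ty":0,"tz":0,"twist":0,"hand":-0.2}]'; python3 arc.py
```

```text
t: 29.82
eef_pos: [0.4598, 0.1388, 0.1966]
tcp_rot: [0.01, 0.855, 0.518, 0.03]
contact_force: [0.2, 0.2, -0.5]
width: 0.0509
a deg 62.469086092689714 rad -100.80382795142945 tang 27.696157953829857 q should 0.4805050937656614 z 0.19659541016468746
```

```bash
python3 -m jog '[{"tx":0,"ty":0,"tz":0.9,"twist":0,"hand":-0.2},{"tx":0,"ty":0,"tz":0.7,"twist":0,"hand":-0.2},{"tx":0,"ty":0,"tz":0,"twist":0,"hand":-0.2}]'; python3 arc.py
python3 - <<'E'
from h import *
p=snap('side','s11.png')
im=p['color'][:,:,::-1][110:230,180:340]; cv2.imwrite('pics/s11z.png',cv2.resize(im,None,fx=5,fy=5,interpolation=cv2.INTER_CUBIC))
E
```

```text
t: 30.2
eef_pos: [0.4621, 0.1407, 0.1549]
tcp_rot: [0.01, 0.853, 0.521, 0.03]
contact_force: [0.6, -0.2, 0.3]
width: 0.0513
a deg 62.884403272091234 rad -99.41752541990223 tang 31.17192487130154 q should 0.4732564415450089 z 0.1549240539212541
```

View pics/s11z.png

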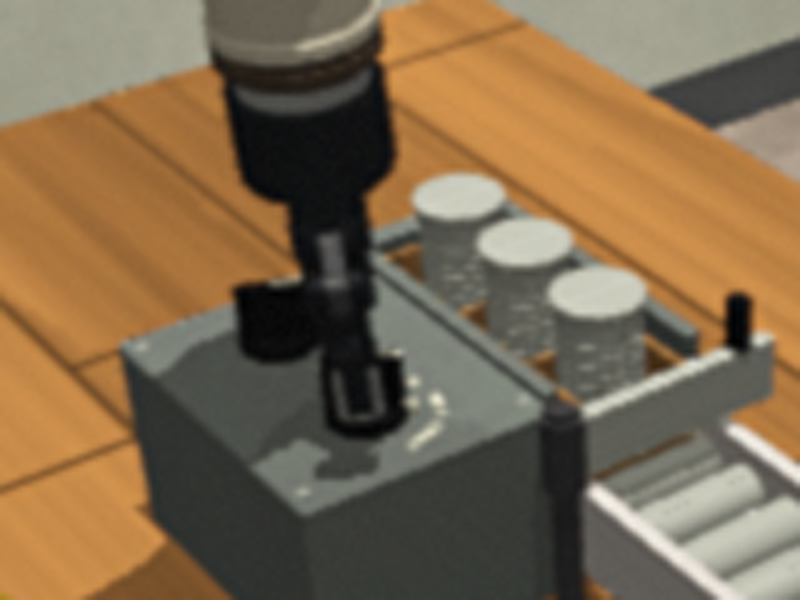

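```bash
python3 -m jog '[{"tx":-0.07,"ty":0.07,"tz":0.22,"twist":0,"hand":-0.2},{"tx":0,"ty":0,"tz":0,"twist":0,"hand":0.3},{"tx":0,"ty":0,"tz":0,"twist":0,"hand":1},{"tx":0,"ty":0,"tz":0,"twist":0,"hand":1},{"tx":0,"ty":0,"tz":0,"twist":0,"hand":1}]'; python3 arc.py
```

```text
t: 30.88
eef_pos: [0.4644, 0.1379, 0.1514]
tcp_rot: [0.011, 0.853, 0.521, 0.031]
contact_force: [1.0, 0.5, -3.1]
width: 0.0107
a deg 62.95886476221784 rad -96.13471544947404 tang 29.906155301817268 q should 0.47195684337635835 z 0.15137749314148002
```

```bash
python3 -m jog '[{"tx":0,"ty":0,"tz":0,"twist":-0.8,"hand":1},{"tx":0,"ty":0,"tz":0,"twist":-0.8,"hand":1},{"tx":0,"ty":0,"tz":0,"twist":-0.8,"hand":1},{"tx":0,"ty":0,"tz":0,"twist":-0.8,"hand":1},{"tx":0,"ty":0,"tz":0,"twist":-0.8,"hand":1}]'; python3 arc.py
```

```text
t: 31.5
eef_pos: [0.4642, 0.1385, 0.1514]
tcp_rot: [0.021, 0.615, 0.788, 0.025]
contact_force: [0.9, -0.8, -0.7]
width: 0.0109
a deg 104.10397253044546 rad -52.771553059731595 tang 86.41172148479475 q should -0.24616075826710948 z 0.15142101786911194
```

```bash
python3 -m jog '[{"tx":0,"ty":0,"tz":0,"twist":-0.6,"hand":1},{"tx":0,"ty":0,"tz":0,"twist":-0.26,"hand":1},{"tx":0,"ty":0,"tz":0,"twist":0,"hand":1}]'; python3 arc.py
```

```text
t: 31.88
eef_pos: [0.4642, 0.1385, 0.1513]
tcp_rot: [0.022, 0.552, 0.833, 0.024]
contact_force: [1.0, -2.0, -0.5]
width: 0.0108
a deg 112.89961234555076 rad -38.91842349537128 tang 93.4442340122156 q should -0.3996736328602022 z 0.1513454865039533
```

Release, rise and move back clear of the cameras' view.

```bash
python3 -m jog '[{"tx":0,"ty":0,"tz":0,"twist":0,"hand":0.3},{"tx":0,"ty":0,"tz":0,"twist":0,"hand":-0.2},{"tx":0,"ty":0,"tz":0,"twist":0,"hand":-0.2},{"tx":0,"ty":0,"tz":-1,"twist":0,"hand":-0.2},{"tx":0,"ty":0,"tz":-1,"twist":0,"hand":-0.2}]'; python3 -m jog '[{"tx":0,"ty":0,"tz":-1,"twist":0,"hand":-0.2},{"tx":1,"ty":0,"tz":-1,"twist":0,"hand":-0.2},{"tx":1,"ty":0,"tz":-0.5,"twist":0,"hand":-0.2},{"tx":1,"ty":0,"tz":0,"twist":0,"hand":-0.2},{"tx":1,"ty":0,"tz":0,"twist":0,"hand":-0.2}]'; python3 -m jog '[{"tx":1,"ty":0,"tz":0,"twist":0,"hand":-0.2},{"tx":1,"ty":0,"tz":0,"twist":0,"hand":-0.2},{"tx":1,"ty":0.3,"tz":0,"twist":0,"hand":-0.2},{"tx":1,"ty":0.3,"tz":0,"twist":0,"hand":-0.2},{"tx":1,"ty":0.3,"tz":0,"twist":0,"hand":-0.2}]';  python3 -m jog '[{"tx":1,"ty":0.4,"tz":0,"twist":0,"hand":-0.2},{"tx":1,"ty":0.4,"tz":0,"twist":0,"hand":-0.2},{"tx":1,"ty":0.3,"tz":0,"twist":0,"hand":-0.2},{"tx":0.6,"ty":0.2,"tz":0,"twist":0,"hand":-0.2},{"tx":0,"ty":0,"tz":0,"twist":0,"hand":-0.2}]'
python3 - <<'E'
from h import *
import pickle
p=snap('side','s12.png'); q=snap('top','t12.png')
im=p['color'][:,:,::-1][120:270,190:390]; cv2.imwrite('pics/s12z.png',cv2.resize(im,None,fx=4,fy=4,interpolation=cv2.INTER_CUBIC))
im=q['color'][:,:,::-1][165:295,145:275]; cv2.imwrite('pics/t12z.png',cv2.resize(im,None,fx=4.5,fy=4.5,interpolation=cv2.INTER_CUBIC))
E
```

```text
t: 32.5
eef_pos: [0.46, 0.1388, 0.201]
tcp_rot: [0.021, 0.553, 0.833, 0.024]
contact_force: [-0.4, 1.2, -0.1]
width: 0.0514
t: 33.12
eef_pos: [0.4183, 0.2319, 0.2676]
tcp_rot: [0.023, 0.555, 0.831, 0.026]
contact_force: [-0.0, -0.1, -1.1]
width: 0.0511
t: 33.75
eef_pos: [0.3889, 0.3607, 0.2689]
tcp_rot: [0.024, 0.554, 0.832, 0.027]
contact_force: [0.9, -0.6, 0.5]
width: 0.0513
t: 34.38
eef_pos: [0.3823, 0.4617, 0.2702]
tcp_rot: [0.023, 0.553, 0.832, 0.028]
contact_force: [-0.4, 1.1, 0.6]
width: 0.0513
```

View pics/t12.png

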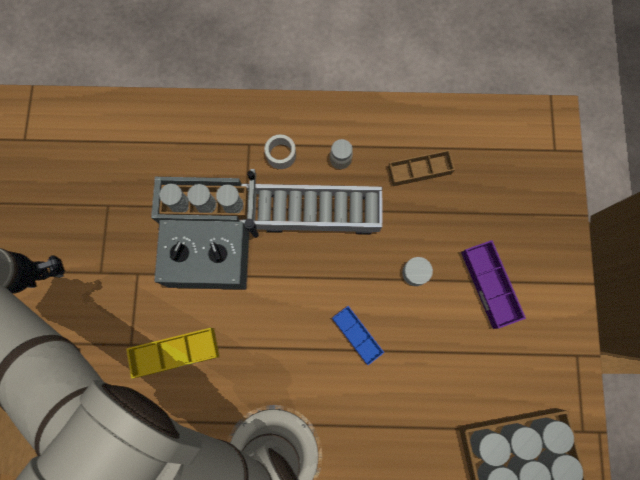

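View pics/t12z.png

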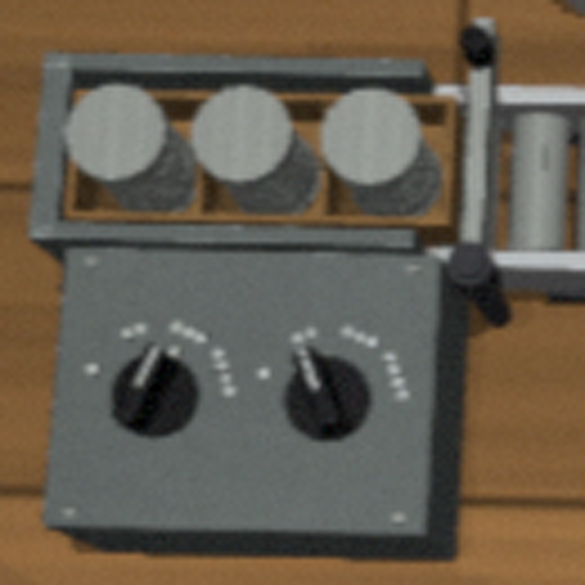

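View pics/s12z.png

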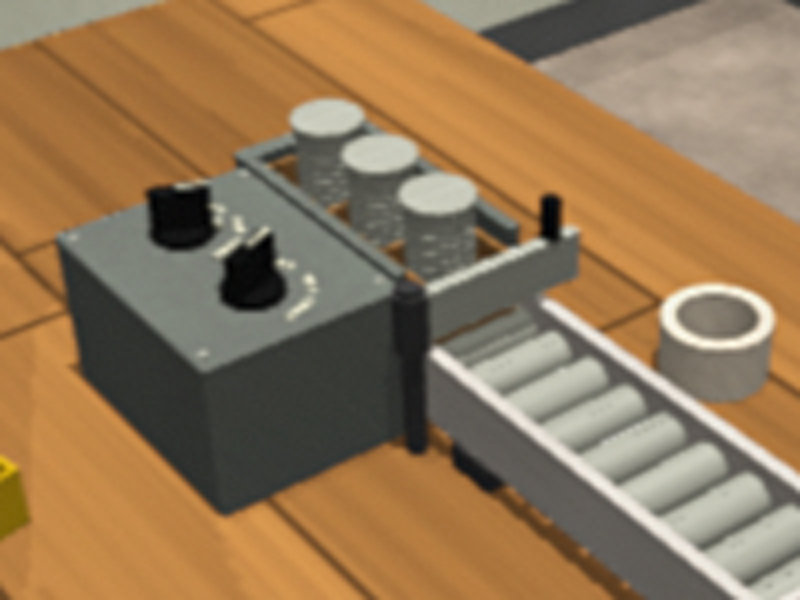

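Run:
```python
from h import *
import pickle
T=pickle.load(open('cal.pkl','rb'))['top']; d=np.array([-.72,-1.47,-2.31])/1000
U=lambda a:[145+a[0]/4.5,165+a[1]/4.5]
for n,a,b in (('L',(137,385),(160,344)),('R',(316,388),(300,350))):
    A=atz(T,U(a),.1537)-d;B=atz(T,U(b),.1537)-d;v=B-A;th=np.arctan2(v[1],v[0]);print(n,A,B,np.linalg.norm(v),'q',1.2-th+.002)
K=atz(T,U((477,44)),.154-.0023)-d; P=atz(T,U((472,264)),.132-.0023)-d
print('knob',K,'post',P,'gate q',-np.arctan2(K[1]-P[1],K[0]-P[0]),np.linalg.norm((K-P)[:2]))
for uv in ((70,95),(68,215),(457,100),(457,222)): print(atz(T,U(uv),.1077)-d)
```

```text
L [0.46280294 0.22899445 0.15601   ] [0.48427339 0.21892145 0.15601   ] 0.023715928236623766 q 1.6406698850563755
R [0.4632547  0.13793789 0.15601   ] [0.4827224  0.14732023 0.15601   ] 0.02161063091832156 q 0.7529011199100757
knob [0.64857486 0.06532654 0.15401   ] post [0.53524024 0.06521277 0.13201   ] gate q -0.0010038514479301826 0.1133346804118854
[0.62966212 0.29066684 0.11001   ]
[0.56265476 0.28610084 0.11001   ]
[0.63133907 0.08082859 0.11001   ]
[0.56330891 0.07741661 0.11001   ]
```

Run:
```python
import cv2,numpy as np
s=cv2.imread('pics/s12.png');t=cv2.imread('pics/t12.png')
a=cv2.resize(t[170:225,148:205],None,fx=7,fy=9,interpolation=cv2.INTER_CUBIC)
b=cv2.resize(s[135:190,245:302],None,fx=7,fy=9,interpolation=cv2.INTER_CUBIC)
cv2.imwrite('pics/z12.png',np.hstack([a,b]))
```

```text
(no output)
```

View pics/z12.png

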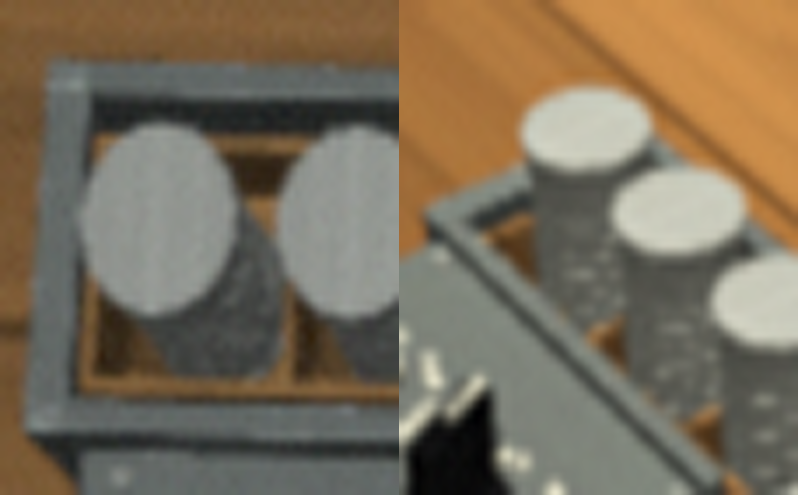

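```bash
python3 -c "
from rig import order; print(order.hand_in())"
```

```text
the job is handed in; nothing more can be done
None
```

I did the whole job in the order asked and handed it in at about 34.5 s of the 72 s allowed.

- **Tin:** it stands in the trailing pocket. I lowered it in under light force and did not drop it.
- **Carton:** I pushed it along the rollers with the closed fingers until it met the end stop, with about 7 N of reaction. The last picture shows no gap between its leading edge and the stop. My rough pixel reading put its trailing edge 2 to 5 mm farther towards the bay than the start-of-track side of that should allow. I put that down to the reading, because it disagrees with the contact force and the no-gap view.
- **Gate:** I pushed it shut against its stop, with about 5 N of reaction. The last picture puts it at -0.001 rad, and shut is 0.
- **Dials:** by the tool angle, I set the left dial to 1.60 rad (three dots) and the right dial to 0.80 rad (two dots). A coarser reading from the last picture gives 1.64 and 0.75, which agrees within what the pixels can show.
- **Bystanders:** the short tin, the tape roll and the jar look unmoved in the last top picture. The arm was clear of everything at hand-in.

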